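# Proof-load a fired test bar in the lever press

### The job

Proof-test the long terracotta bar: first turn the load dial of the press to 3 (the mark with three pips), then lay the long bar across the two bed supports, square to them and centred under the nose, and let go of it. Push the black lever handle down to its stop, hold it there for a moment, and ease it all the way back up without letting it snap back. Then take the bar out and lay it flat inside the wooden tray, leaving the dial at 3 and the short bar, the pot and the brush undisturbed.

Things in the scene. Friction and masses are not known exactly. Their poses are not given: they have to be found in the camera images.
- press: Fixed grey bench press. Origin on the table under the bed's middle; x points from its open front (robot side) to its pillars. Base plate 20 mm thick, x -70 to 155, y -60 to 60 mm; a dial pod as thick runs on to y = -175 for x -20 to 85. Two 24 mm pillars at x 130, y +-41, 250 high. Head over the bed from x = -15 back, 50 wide, z 165 to 240; the bed ahead of it is open from above.
- bed (a point): Middle of the bed, level with the tops of the two bar supports, 50 mm above the table, axes as the press. The supports are round-topped steel ridges along y, 50 mm long, at x = -42 and +42 mm. A well seated long bar has its origin here and its x axis along the bed's x (either way round); it overhangs each support by 48 mm and runs in line between the two pillars.
- nose: Steel loading nose at the foot of the ram, directly above the middle of the bed, 44 mm wide in y and 16 mm in x; origin at its lowest line, 104 mm above the table with the lever up (38 mm of room above a seated bar). The lever drives it down; it is sprung and presses the bar with about 10 N at the lever's stop.
- lever (a joint): Lever angle in rad: 0 = fully home, raised 50 degrees above level; 0.90 = at its stop, about level. A strong spring returns it. About 8 to 15 N at the handle pushes it down.
- lever_grip (a point): Middle of the lever's black cylindrical handle, 24 mm diameter and 85 mm long, lying along the press's y; 310 mm above the table when up, 190 mm at the stop. It swings towards the robot and down on a 150 mm radius about lever_axis.
- lever_axis (a point): Point of the lever's hinge axis (along the press's y) beside the handle's middle, 195 mm above the table, at x = +60, y = +157 mm of the press frame.
- dial (a joint): Load dial angle in rad, growing clockwise seen from above. It clicks into four stops: 0 = value 1, 0.55 = value 2, 1.10 = value 3, 1.65 = value 4. The stops are marked on the pod by radial rows of one, two, three and four raised pips.
- dial_grip (a point): On the dial's vertical axis at grip height, 48 mm above the table; x 20, y -135 mm of the press. The dial is a dark 58 mm disc with an upright aluminium grip bar 50 mm long, 14 wide, z 32 to 60 mm. The point's x axis runs along the bar to its pointer end (small pointer, dark stripe on top), which points 0.825 rad minus the dial angle counterclockwise from the press's x.
- long_bar: The test bar, loose: fired terracotta, 180 x 40 x 16 mm (x, y, z), 0.22 kg. Origin at the centre of its underside. Lies flat on the table to the robot's right at the start. A grip across its 40 mm width near one end (about 68 mm from its middle) lets it be slid in under the nose from the front.
- short_bar: A bystander: a like terracotta bar only 110 x 40 x 16 mm. Origin at the centre of its underside.
- tray: Fixed shallow dark wooden tray to the robot's left, outside 250 x 130 x 18 mm (x, y, z), walls and floor about 6 mm thick, inside 238 x 118 mm. Origin at the centre of its underside, x along its length.
- tray_in (a point): Centre of the tray's inner floor, axes as the tray.
- pot: A bystander: small open terracotta pot, 72 mm across, 70 mm high, origin at the centre of its underside.
- brush: A bystander: a brush 170 mm long lying on the table in front of the press, origin at its middle underside.
Not all that is in view belongs to the job. What is shaped like the long_bar but blue or red is not meant.

How it is judged:
By the outcome, as a careful person would: the job done as asked, in the order asked, and still so for the second after the job is handed in, with the robot touching nothing.
It also fails if it takes over 72 s, if anything falls off the work surface, if the arm or the gripper's body presses on something with over 40 N, if the wrist force passes 120 N, or if a joint passes its speed limit or range.

### The arm

A 6-joint arm with a two-finger parallel gripper is mounted at the origin on the work surface. World frame = base frame: x ahead of the robot, y to its left, z up, the work surface at z = 0. Lengths are in m, angles in degrees, forces in N, time in s.
With the tool pointing down it reaches from about 0.3 to 0.75 m from the base axis. Payload 8.5 kg.
Tool frame: the origin (TCP) lies midway between the tips of the shut fingers; the grasp point (between the pads) lies 19 mm behind it (env.grasp_offset is the distance from the TCP to the grasp point, in m); z points along the fingers, y is the line along which they close (so a half turn about z gives the same grasp; the last joint's range is limited). The gripper opens to 85 mm and grips with 20 to 120 N. Pads are 22 mm wide; open, the fingers measure 114 mm over their backs; the gripper's body (76 mm by 85 mm) begins 54 mm behind the grasp point. The pads swing forward as they close: fully open they stand 13 mm farther back than shut.
Start: joints at [62.894, 21.807, 74.336, -0, 83.858, -12.336], TCP at [0.14, 0.532, 0.202] pointing down, gripper open.
Joint ranges: [-178.18, 178.18], [-50.72, 133.34], [12.68, 142.11], [-81.47, 261.47], [9.98, 163.14], [-165.26, 165.26]. Speed limits (degrees/s): [136.94, 136.94, 180, 180, 180, 180].

### API

Orientations are given as a 3x3 rotation matrix whose columns are the frame's x, y, z axes.
In Python, from rig import env gives the robot as it stands.
- The arm moves only by the tool servo_tool, never from a script. Its argument "deltas" is text: rows parted by semicolons, each of 7 numbers parted by spaces: the opening, from 0 (shut) to 1 (fully open), then the shift along the tool's x, y, z in mm, then the turn, a rotation vector about the tool's x, y, z in rad. A call has 1 to 8 rows; each row shifts and turns the commanded pose from where the row before left it, along the tool's axes as they then stand; what a row does not reach is not made up. A row lasts 1/12 s, in which the tool goes at most 41.7 mm and 7.16 degrees, less where a joint would pass 70% of its speed; a pose out of reach is approached as far as the arm can. A call is refused whole if a number of a shift passes 41.7 or a number of a turn 0.125, either way. A call with a gripper value outside its range is refused whole. The fingers move at their own pace and stop on an object; "newtons" is the grip in N (left out, the last holds). Time passes only in rows, so rows that do not move let the fingers close. It gives the time, the measured TCP pose, the force, the opening and the grip force at its end, in the units of the state.
- env.observe(): the state, without advancing time (a new reading comes with each control period).
- env.get_image(name): name is "scene" or "top" or "wrist"; returns a dict with "img" (420x560x3 uint8, red, green, blue), "depth" (420x560 float32, m along the optical axis (not along the pixel's ray), 0 where there is no reading), "camera_matrix" (3x3 intrinsics, pixels), "world_to_cam" (4x4, takes a point from world to camera coordinates). Camera axes: x right, y down, z forward; pixel columns grow to the right and rows downward; lengths in m; the calibration is good to about 2 mm. A picture is of the moment at which its call begins.
- env.close_job(): hands the job in; it is judged then, once.
Trained networks look in a picture, given as the dict that the camera call returned (one of the last four; its "shot" number tells which), for a name from the list of things; names that differ only in an ending like _2 or _b are one class to them, and where a whole thing is asked for, a point or a joint stands for the part that bears it (a point fixed in the world has none). Each returns a list of dicts, best first, with "conf" (0 to 1); they miss things now and then, are a little off and sometimes report something else, mostly with a low value. They report only what shows in the picture. A call takes as long as a camera call. They do not tell look-alikes from the thing itself.
- env.spot_in(name, picture): "bbox" ([centre column, centre row, width, height] in pixels, round what is visible of it).
- env.spot_point(name, picture): "uv" ([column, row] in pixels: a listed point, or the origin of a listed thing).
The state is a dict: "time_s": time; "q": joint angles; "qvel": joint speeds; "joint_efforts": joint torques, N m; "position": TCP position; "tool_rot": TCP orientation; "ft_force": force on the tool from outside, world axes, zero at the start; "wrist_torque": the same for the moment, N m; "grip_width": finger opening in m; "gripper_force": force on a finger pad.
Only numpy, scipy, OpenCV 4.12 (cv2) and the standard library are available. Lean on these libraries where they do the work, as an engineer would, in place of code of your own. Each camera call takes 0.05 s, during which the arm holds its last target. There are 200 camera calls.

## Working session

There is one attempt and no reset: what is moved stays moved. The work goes in short steps, Python scripts to look and compute and a tool call to move; the robot and the scene stay as the last step left them, time stands still between calls to the robot, and variables do not carry over. Pictures are saved under pics/ and viewed, at most 10 in all, crops included, and the job is handed in when it is done.

Besides the shell and the picture viewer there is one more tool, called after "Emit:" as name(argument=value, ...) on one line, values as JSON. servo_tool: Moves the arm, as the interface text tells. Its arguments: {"type":"object","properties":{"deltas":{"type":"string"},"newtons":{"type":"number"}},"required":["deltas"]}

```bash
ls; mkdir -p pics
cat > h.py <<'E'
import numpy as np, cv2
from rig import env
def shot(n,fn=None):
    p=env.get_image(n)
    if fn: cv2.imwrite('pics/'+fn,cv2.cvtColor(p['img'],cv2.COLOR_RGB2BGR))
    return p
def world(p,u,v,z=None):
    K=p['camera_matrix'];T=np.linalg.inv(p['world_to_cam'])
    r=np.array([(u-K[0,2])/K[0,0],(v-K[1,2])/K[1,1],1.])
    if z is None:
        d=p['depth'][int(round(v)),int(round(u))]
        return T[:3,:3]@(r*d)+T[:3,3]
    d=T[:3,:3]@r
    return T[:3,3]+d*(z-T[2,3])/d[2]
def proj(p,X):
    c=p['world_to_cam']@np.append(X,1);q=p['camera_matrix']@c[:3];return q[:2]/q[2]
E
python3 - <<'E'
from h import *
np.set_printoptions(precision=4,suppress=True)
o=env.observe();print(o['position'],o['tool_rot'],o['grip_width'],env.grasp_offset)
ps=[shot('top','top.png'),shot('scene','scene.png')]
for p in ps:
  for n in ['press','bed','nose','lever_grip','lever_axis','dial_grip','long_bar','short_bar','tray','tray_in','pot','brush']:
    print(n,[(np.round(r['uv'],1),round(r['conf'],2)) for r in env.spot_point(n,p)[:3]])
E
```

```text
pics
[0.1401 0.5315 0.2009] [[-0.967   0.255  -0.0006]
 [ 0.255   0.967  -0.0013]
 [ 0.0003 -0.0014 -1.    ]] 0.08533879266796754 0.0187
press [(array([264.4, 165.4]), 0.57), (array([415.2, 218.5]), 0.2)]
bed [(array([265.4, 165.5]), 0.93), (array([188.1, 152. ]), 0.38)]
nose [(array([203.6, 155.4]), 0.47)]
lever_grip [(array([187.1, 150. ]), 0.96)]
lever_axis [(array([202.4, 121.3]), 0.57)]
dial_grip [(array([312.6, 159.7]), 0.61)]
long_bar [(array([417. , 218.1]), 0.88), (array([425.8, 153.1]), 0.71), (array([411.9, 282.1]), 0.69)]
short_bar [(array([374.1, 198.9]), 0.81), (array([413.1, 218.7]), 0.61)]
tray [(array([155.7, 209.5]), 0.76)]
tray_in [(array([162.2, 207.1]), 0.94)]
pot [(array([207.8, 155.8]), 0.83)]
brush [(array([277.4, 241.4]), 0.71)]
press [(array([325.2, 257.8]), 0.62)]
bed [(array([326.1, 246.4]), 0.67), (array([326.3, 261.1]), 0.19)]
nose [(array([327.7, 232.2]), 0.4)]
lever_grip [(array([348.5, 132.9]), 0.81)]
lever_axis [(array([378.9, 182.5]), 0.72), (array([326.1, 261.3]), 0.28)]
dial_grip [(array([304.5, 284.7]), 0.59)]
long_bar [(array([178.3, 366.9]), 0.93), (array([122.4, 326.5]), 0.57), (array([350.9, 133. ]), 0.22)]
short_bar []
tray [(array([325.6, 185.2]), 0.6)]
tray_in [(array([327.5, 183.1]), 0.6)]
pot [(array([324.3, 248.7]), 0.49), (array([380.7, 180.7]), 0.34)]
brush [(array([250.1, 239.8]), 0.77), (array([327.4, 182.7]), 0.64)]
```

View pics/top.png

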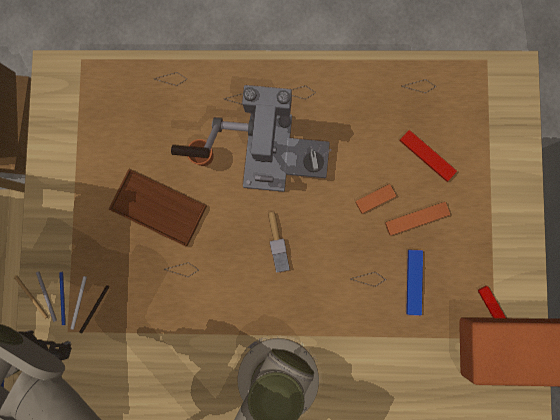

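View pics/scene.png

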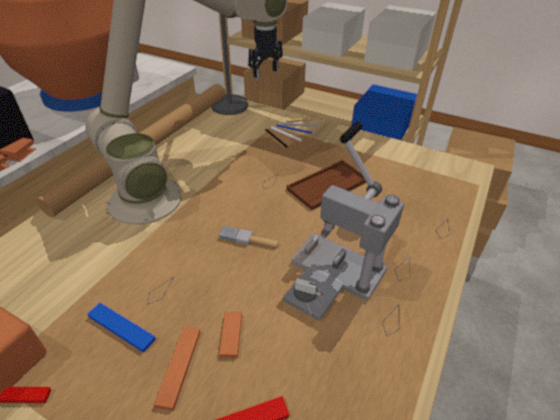

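Candidates in the top image: the long terracotta bar (418,218), short terracotta (376,198), red (428,155), blue (415,282) and a red stub (490,300). I choose the one at (418,218), since it is terracotta and longer than its neighbour. The dial is at (313,160), the handle at (190,151) with the pot below it at (200,155), and the tray at (158,207). Next I measure poses and take one close crop.

```bash
cat > m.py <<'E'
from h import *
from scipy.optimize import minimize, differential_evolution
np.set_printoptions(precision=4,suppress=True)
def cloud(p):
    h,w=p['depth'].shape;v,u=np.mgrid[:h,:w]
    K=p['camera_matrix'];T=np.linalg.inv(p['world_to_cam']);d=p['depth']
    c=np.stack([(u-K[0,2])/K[0,0]*d,(v-K[1,2])/K[1,1]*d,d],-1)
    return c@T[:3,:3].T+T[:3,3]
ps=[shot('top'),shot('scene')]
hsv=cv2.cvtColor(ps[0]['img'],cv2.COLOR_RGB2HSV)
C=[cloud(p) for p in ps]
print('table z',[np.median(c[200:240,300:340,2]) for c in C], 'px',np.linalg.norm(C[0][250,330]-C[0][250,331]))
def rect(mask,z,p):
    cs,_=cv2.findContours(mask.astype(np.uint8),cv2.RETR_EXTERNAL,cv2.CHAIN_APPROX_NONE)
    for c in cs:
        if cv2.contourArea(c)<250: continue
        W=np.array([world(p,*q,z)[:2] for q in c[:,0].astype(float)])
        r=cv2.minAreaRect((W*1000).astype(np.float32));print(np.round(c[:,0].mean(0)),r)
m=(hsv[...,0]<14)&(hsv[...,1]>120)&(hsv[...,2]>120)&(C[0][...,2]>.007)&(C[0][...,2]<.03)
print('bars');rect(m,.016,ps[0])
P=np.concatenate([c.reshape(-1,3) for c in C])
m=(C[0][...,2]>.003)&(C[0][...,2]<.03);m[:, :90]=0;m[:160]=0;m[260:]=0;m[:,225:]=0
print('tray');rect(m,.018,ps[0])
b0=world(ps[0],265.4,165.5,.05);print('bed nn',b0)
Q=P[(np.abs(P[:,0]-b0[0])<.3)&(np.abs(P[:,1]-b0[1])<.3)]
pl=Q[(Q[:,2]>.014)&(Q[:,2]<.026)];tb=Q[(Q[:,2]<.006)&(Q[:,2]>-.01)]
def sd(L):
    f=lambda x0,x1,y0,y1:np.maximum.reduce([x0-L[:,0],L[:,0]-x1,y0-L[:,1],L[:,1]-y1])
    return np.minimum(f(-.07,.155,-.06,.06),f(-.02,.085,-.175,.06))
def cost(q):
    c,s=np.cos(q[2]),np.sin(q[2]);R=np.array([[c,-s],[s,c]])
    return np.minimum(np.maximum(sd((pl[:,:2]-q[:2])@R),0),.02).sum()+np.minimum(np.maximum(-sd((tb[:,:2]-q[:2])@R),0),.02).sum()
r=differential_evolution(cost,[(b0[0]-.06,b0[0]+.06),(b0[1]-.06,b0[1]+.06),(-.6,.6)],seed=0,maxiter=80)
print('press',r.x,np.degrees(r.x[2]),r.fun,len(pl));q=r.x
c,s=np.cos(q[2]),np.sin(q[2]);R=np.array([[c,-s],[s,c]])
W=lambda x,y,z:np.append(q[:2]+R@[x,y],z)
for n,X,uv in [('bed',W(0,0,.05),(265.4,165.5)),('dial',W(.02,-.135,.048),(312.6,159.7)),('axis',W(.06,.157,.195),(202.4,121.3)),('pil',W(.13,.041,.25),(250,93)),('pil',W(.13,-.041,.25),(284,97)),('grip',W(.06-.15*np.cos(.8727),.157,.31),(187,150))]:
    print(n,X,proj(ps[0],X),uv)
for n,z in [('tray_in',.006),('pot',0.0),('brush',0)]:
    print(n,[world(p,*env.spot_point(n,p)[0]['uv'],z) for p in ps[:1]])
im=ps[0]['img']
A=cv2.resize(im[130:190,270:340],(560,480),interpolation=cv2.INTER_CUBIC);
B=cv2.resize(im[170:250,345:463],(560*118//118,380),interpolation=cv2.INTER_CUBIC)[:200*2]
B=cv2.resize(B,(235,480)) if 0 else B
o=np.zeros((480,800,3),np.uint8);o[:,:400]=cv2.resize(A,(400,480));o[:270,400:]=cv2.resize(B,(400,270))
cv2.imwrite('pics/crop1.png',o[...,::-1])
# dial bar direction
dm=(C[0][...,2]>.05)&(C[0][...,2]<.068);dc=W(.02,-.135,0)
D=C[0][dm];D=D[np.hypot(*(D[:,:2]-dc[:2]).T)<.045];print('dial pts',len(D),D.mean(0)-dc)
u,sv,vt=np.linalg.svd(D[:,:2]-D[:,:2].mean(0));print(vt[0],'angle',np.degrees(np.arctan2(vt[0,1],vt[0,0])))
E
python3 m.py
```

```text
table z [np.float64(0.0014139482717752117), np.float64(0.004392408649853685)] px 0.00848639285414316
bars
[492. 303.] ((217.93719482421875, -590.0159912109375), (96.1614990234375, 28.015668869018555), 28.909629821777344)
[418. 218.] ((452.35198974609375, -389.22296142578125), (39.78962707519531, 178.6812286376953), 19.911624908447266)
[376. 198.] ((507.5064392089844, -271.749755859375), (39.2307243347168, 109.2283706665039), 27.194747924804688)
[428. 155.] ((633.0724487304688, -421.29571533203125), (179.42398071289062, 39.968788146972656), 48.36951446533203)
tray
[161. 206.] ((480.4776306152344, 346.66412353515625), (297.80938720703125, 165.22418212890625), 66.74888610839844)
bed nn [0.5922 0.0402 0.05  ]
press [ 0.6009  0.0405 -0.0881] -5.045218361763377 37.59974723533306 8093
bed [0.6009 0.0405 0.05  ] [265.3179 162.419 ] (265.4, 165.5)
dial [ 0.6089 -0.0957  0.048 ] [314.044 160.078] (312.6, 159.7)
axis [0.6745 0.1917 0.195 ] [203.1126 122.7864] (202.4, 121.3)
pil [0.734  0.0699 0.25  ] [249.7666  93.0318] (250, 93)
pil [ 0.7268 -0.0117  0.25  ] [283.4443  96.0741] (284, 97)
grip [0.5784 0.2001 0.31  ] [189.4144 150.8408] (187, 150)
tray_in [array([0.4786, 0.3471, 0.006 ])]
pot [array([0.6297, 0.2324, 0.    ])]
brush [array([0.3798, 0.0076, 0.    ])]
dial pts 95 [-0.0009  0.001   0.0601]
[-0.9832 -0.1826] angle -169.47991166629234
```

View pics/crop1.png

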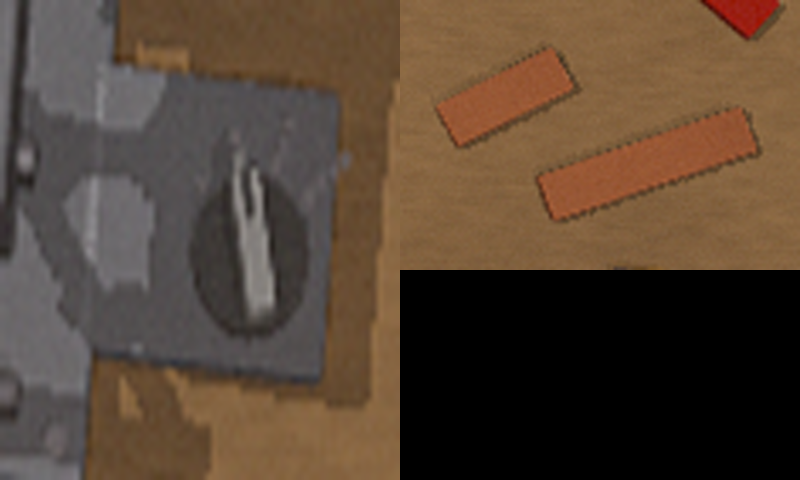

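Pictures: the pointer end (stripe) of the dial points up-left in the crop at (245,170), which I measure as +10.5° in world. That is dial ≈ 0.55 (value 2), so it needs +0.55 rad clockwise. The crop confirms the long terracotta bar (lower one) against the short one (upper left). First I go towards the dial.

Emit:
servo_tool(deltas="1 0 0 0 0 0 -0.11;1 0 0 0 0 0 -0.11;1 0 0 0 0 0 -0.11;1 0 0 0 0 0 -0.11;1 -9.5 -33.8 0 0 0 0;1 -9.5 -33.8 0 0 0 0;1 -9.5 -33.8 0 0 0 0;1 -9.5 -33.8 0 0 0 0")

```text
time_s: 2.22
position: [0.2023, 0.4043, 0.2015]
tool_rot: [[-0.983, -0.182, 0.0], [-0.182, 0.983, 0.0], [-0.0, 0.0, -1.0]]
ft_force: [0.8, 0.1, -0.4]
grip_width: 0.0854
gripper_force: 0.0
```

Emit:
servo_tool(deltas="1 -9.5 -33.8 0 0 0 0;1 -9.5 -33.8 0 0 0 0;1 -9.5 -33.8 0 0 0 0;1 -9.5 -33.8 0 0 0 0;1 -9.5 -33.8 0 0 0 0;1 -9.5 -33.8 0 0 0 0;1 -9.5 -33.8 0 0 0 0;1 -9.5 -33.8 0 0 0 0")

```text
time_s: 2.88
position: [0.3262, 0.152, 0.2018]
tool_rot: [[-0.983, -0.181, 0.001], [-0.181, 0.983, 0.0], [-0.001, -0.0, -1.0]]
ft_force: [1.3, 0.9, 0.1]
grip_width: 0.0856
gripper_force: 0.0
```

Emit:
servo_tool(deltas="1 -9.5 -33.8 0 0 0 0;1 -9.5 -33.8 0 0 0 0;1 -9.5 -33.8 0 0 0 0;1 -9.5 -33.8 0 0 0 0;1 -9.5 -33.8 0 0 0 0;1 -9.5 -33.8 0 0 0 0;1 -9.5 -33.8 0 0 0 0;1 -9.5 -33.8 0 0 0 0")

```text
time_s: 3.55
position: [0.45, -0.1004, 0.2017]
tool_rot: [[-0.984, -0.181, 0.0], [-0.181, 0.984, -0.0], [-0.0, -0.0, -1.0]]
ft_force: [-0.3, 0.9, -0.1]
grip_width: 0.0855
gripper_force: 0.0
```

```bash
cat > go.py <<'E'
# usage: go.py x y z yaw  -> world-turn in rad about tool (do first), then shift in tool axes after that turn
import sys
from h import *
from scipy.spatial.transform import Rotation as R
np.set_printoptions(precision=4,suppress=True)
def go(x,y,z,yaw):
    o=env.observe();Rc=np.array(o['tool_rot']);a=np.radians(yaw)
    Rt=np.array([[np.cos(a),np.sin(a),0],[np.sin(a),-np.cos(a),0],[0,0,-1]])
    print('t',o['time_s'],'pos',np.array(o['position']),'yaw',round(np.degrees(np.arctan2(Rc[1,0],Rc[0,0])),2),'w',round(o['grip_width'],4),'F',np.array(o['ft_force']),'q',np.round(o['q'],1))
    print('turn',R.from_matrix(Rc.T@Rt).as_rotvec(),'shift mm',Rt.T@(np.array([x,y,z])-o['position'])*1000)
if __name__=='__main__': go(*map(float,sys.argv[1:]))
E
python3 go.py .608 -.095 .11 -169.5
```

```text
t 3.55 pos [ 0.45   -0.1004  0.2017] yaw -169.59 w 0.0855 F [-0.2657  0.9204 -0.0572] q [ -27.3   12.8   87.6    0.    79.5 -127.8]
turn [-0.0002  0.0004 -0.0016] shift mm [-156.3151  -23.443    91.6564]
```

Emit:
servo_tool(deltas="1 -31.3 -4.7 8 0 0 0;1 -31.3 -4.7 8 0 0 0;1 -31.3 -4.7 16 0 0 0;1 -31.3 -4.7 20 0 0 0;1 -31.2 -4.6 20 0 0 0;1 0 0 0 0 0 0")

```text
time_s: 4.05
position: [0.6098, -0.0926, 0.1237]
tool_rot: [[-0.983, -0.182, -0.006], [-0.182, 0.983, 0.003], [0.005, 0.004, -1.0]]
ft_force: [-0.2, 0.1, -1.5]
grip_width: 0.0855
gripper_force: 0.0
```

```bash
python3 - <<'E'
from h import *
p=shot('wrist','w1.png')
print([(r['uv'],r['conf'],world(p,*r['uv'],.048)) for r in env.spot_point('dial_grip',p)[:2]])
for X in [(.608,-.095,.048),(.608+.025*.983,-.095+.025*.182,.06)]: print(proj(p,X))
E
python3 go.py .608 -.095 .037 -169.5
```

```text
[([278.4, 208.5], 0.94, array([ 0.60712198, -0.09299729,  0.048     ]))]
[275.6167997  209.12618209]
[275.66234234 245.52719275]
t 4.15 pos [ 0.6076 -0.093   0.128 ] yaw -169.52 w 0.0851 F [-1.1064 -0.6635  0.2696] q [ -19.7   31.6   70.1   -0.    78.4 -120.2]
turn [ 0.0013 -0.0024 -0.0004] shift mm [-0.0017 -2.0372 91.0498]
```

View pics/w1.png

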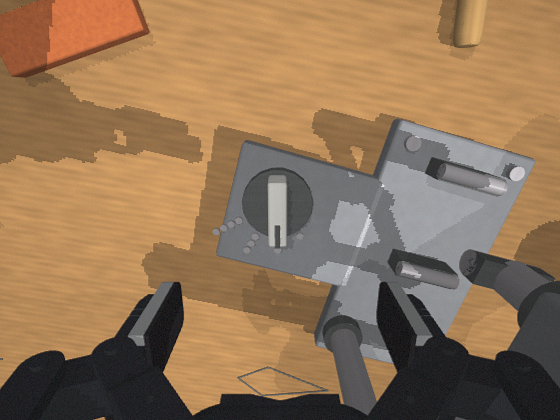

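The wrist view shows the dial bar at (278,210) with its striped pointer end down at (278,240), between the 1-pip (300,237) and 3-pip (250,243) marks, so it is at 2. The grip is aligned. I descend and grasp.

Emit:
servo_tool(deltas="0.7 0 -1 20 0 0 0;0.5 0 0 20 0 0 0;0.5 0 0 20 0 0 0;0.5 0 0 20 0 0 0;0.5 0 0 11 0 0 0;0.5 0 0 0 0 0 0;0 0 0 0 0 0 0;0 0 0 0 0 0 0", newtons=40)

```text
time_s: 4.82
position: [0.6084, -0.0945, 0.0403]
tool_rot: [[-0.983, -0.181, 0.003], [-0.181, 0.983, -0.001], [-0.002, -0.001, -1.0]]
ft_force: [0.2, -0.5, -1.0]
grip_width: 0.0193
gripper_force: 0.0
```

Emit:
servo_tool(deltas="0 0 0 0 0 0 0;0 0 0 0 0 0 0;0 0 0 0 0 0 0;0 0 0 0 0 0 0")

```text
time_s: 5.15
position: [0.6079, -0.0943, 0.0389]
tool_rot: [[-0.983, -0.181, 0.001], [-0.181, 0.983, -0.0], [-0.001, -0.0, -1.0]]
ft_force: [0.9, -0.4, 0.2]
grip_width: 0.0001
gripper_force: 0.0
```

```bash
python3 go.py .6075 -.094 .037 159.0
```

```text
t 5.15 pos [ 0.6079 -0.0943  0.0389] yaw -169.56 w 0.0001 F [ 0.8704 -0.4059  0.2234] q [ -19.8   36.9   76.4   -0.    66.6 -120.3]
turn [-0.0002  0.0006  0.5488] shift mm [0.5054 0.0979 1.9087]
```

The fingers shut on nothing, so I look.

Run:
```python
from h import *
a=shot('wrist');b=shot('scene')
o=np.zeros((420,800,3),np.uint8);o[:,:400]=cv2.resize(a['img'],(400,300)).repeat(1,0)[:420] if 0 else cv2.copyMakeBorder(cv2.resize(a['img'],(400,300)),0,120,0,0,cv2.BORDER_CONSTANT)
o[:400,400:]=cv2.resize(b['img'][220:330,250:360],(400,400),interpolation=cv2.INTER_CUBIC)
cv2.imwrite('pics/chk.png',o[...,::-1])
```

```text
(no output)
```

View pics/chk.png

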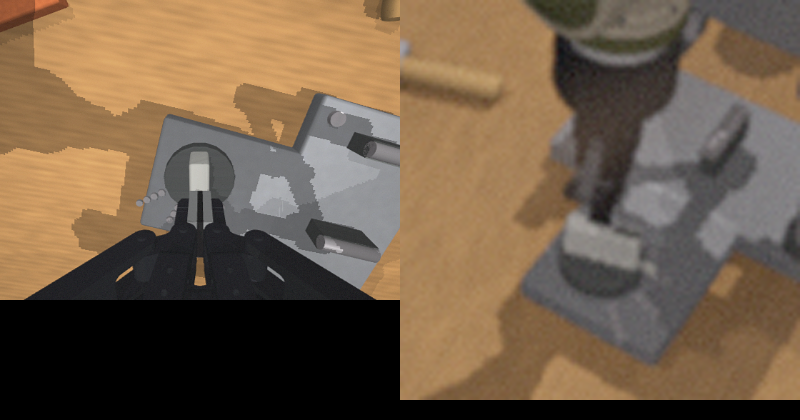

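Run:
```python
from h import *
np.set_printoptions(precision=4,suppress=True)
p=shot('wrist');o=env.observe();t=np.array(o['position']);R=np.array(o['tool_rot'])
for d in (0,-.0187,-.04):print('tcp back',d,proj(p,t+R[:,2]*d)*400/560)
print('cam pos',np.linalg.inv(p['world_to_cam'])[:3,3])
for uv in [(200,157),(200,172),(200,185),(192,215),(208,215),(200,200),(186,225),(180,285/1.0)]:
    u,v=np.array(uv)*1.4; print(uv,world(p,u,v))
s=shot('scene');T=proj(s,t);print('scene tcp',(T-[250,220])*400/110, 'bar ctr',(proj(s,[.608,-.094,.06])-[250,220])*400/110)
for n in ('top','scene'):
  q=shot(n) if n=='top' else s
  print(n,[(r['conf'],world(q,*r['uv'],.048)) for r in env.spot_point('dial_grip',q)[:1]])
```

```text
tcp back 0 [198.8904 182.0413]
tcp back -0.0187 [198.8348 193.6901]
tcp back -0.04 [198.7558 210.2271]
cam pos [ 0.5247 -0.109   0.2117]
(200, 157) [ 0.584  -0.0977  0.0473]
(200, 172) [ 0.5895 -0.0968  0.0613]
(200, 185) [ 0.5996 -0.0949  0.0601]
(192, 215) [ 0.5972 -0.0997  0.1011]
(208, 215) [ 0.5961 -0.0913  0.1006]
(200, 200) [ 0.5966 -0.0955  0.0855]
(186, 225) [ 0.5956 -0.1025  0.1128]
(180, 285.0) [ 0.5923 -0.1031  0.1499]
scene tcp [199.6035 242.266 ] bar ctr [201.6166 221.8299]
top []
scene [(0.9, array([ 0.6043, -0.0913,  0.048 ]))]
```

Run:
```python
from h import *
np.set_printoptions(precision=4,suppress=True)
p=shot('wrist')
for u in (265,272,279,286,293):
    print(u,[(v,*np.round(world(p,u,v)[[0,2]],3)) for v in range(245,300,5)])
A=p['img'][190:330,200:360];cv2.imwrite('pics/w2.png',cv2.resize(A,(640,560),interpolation=cv2.INTER_CUBIC)[...,::-1])
```

```text
265 [(245, np.float64(0.593), np.float64(0.06)), (250, np.float64(0.596), np.float64(0.06)), (255, np.float64(0.599), np.float64(0.059)), (260, np.float64(0.602), np.float64(0.059)), (265, np.float64(0.604), np.float64(0.06)), (270, np.float64(0.598), np.float64(0.077)), (275, np.float64(0.598), np.float64(0.08)), (280, np.float64(0.598), np.float64(0.084)), (285, np.float64(0.598), np.float64(0.089)), (290, np.float64(0.598), np.float64(0.092)), (295, np.float64(0.598), np.float64(0.096))]
272 [(245, np.float64(0.593), np.float64(0.06)), (250, np.float64(0.595), np.float64(0.061)), (255, np.float64(0.598), np.float64(0.06)), (260, np.float64(0.6), np.float64(0.061)), (265, np.float64(0.603), np.float64(0.061)), (270, np.float64(0.597), np.float64(0.077)), (275, np.float64(0.598), np.float64(0.08)), (280, np.float64(0.597), np.float64(0.085)), (285, np.float64(0.597), np.float64(0.089)), (290, np.float64(0.597), np.float64(0.093)), (295, np.float64(0.597), np.float64(0.097))]
279 [(245, np.float64(0.591), np.float64(0.062)), (250, np.float64(0.595), np.float64(0.06)), (255, np.float6
[... 684 characters left out ...]
), np.float64(0.08)), (280, np.float64(0.597), np.float64(0.084)), (285, np.float64(0.596), np.float64(0.089)), (290, np.float64(0.596), np.float64(0.093)), (295, np.float64(0.597), np.float64(0.096))]
293 [(245, np.float64(0.603), np.float64(0.033)), (250, np.float64(0.606), np.float64(0.032)), (255, np.float64(0.609), np.float64(0.033)), (260, np.float64(0.613), np.float64(0.031)), (265, np.float64(0.616), np.float64(0.032)), (270, np.float64(0.596), np.float64(0.076)), (275, np.float64(0.596), np.float64(0.08)), (280, np.float64(0.596), np.float64(0.085)), (285, np.float64(0.596), np.float64(0.089)), (290, np.float64(0.597), np.float64(0.092)), (295, np.float64(0.596), np.float64(0.095))]
```

View pics/w2.png

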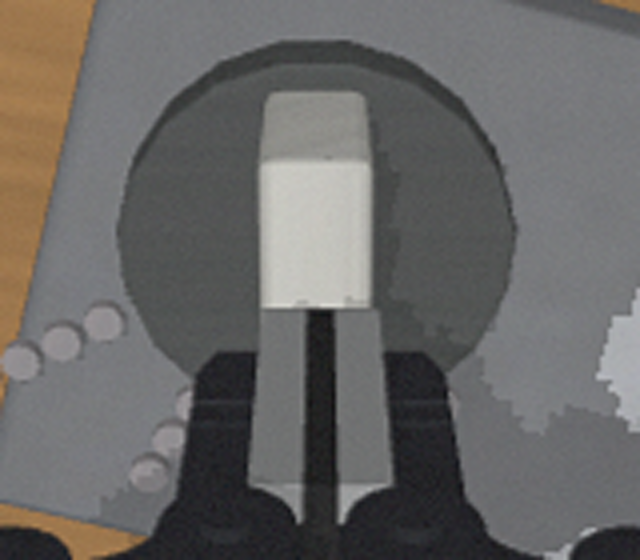

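The crop shows the shut fingertips at rows 310-350, above the bar top, and the depth puts the tips at z ≈ 0.074 while the reported TCP is 0.039. So the fingers really end about 35 mm short of the reported TCP. I open, measure the tips open, then go lower while watching the force.

Emit:
servo_tool(deltas="0.45 0 0 0 0 0 0;0.45 0 0 0 0 0 0;0.45 0 0 0 0 0 0;0.45 0 0 0 0 0 0;0.45 0 0 0 0 0 0")

```text
time_s: 5.97
position: [0.6078, -0.0942, 0.0385]
tool_rot: [[-0.983, -0.181, -0.0], [-0.181, 0.983, -0.0], [0.0, -0.0, -1.0]]
ft_force: [0.4, -0.1, 0.2]
grip_width: 0.0382
gripper_force: 0.0
```

```bash
cat > tip.py <<'E'
from h import *
np.set_printoptions(precision=4,suppress=True)
p=shot('wrist','tip.png');o=env.observe();t=np.array(o['position']);R=np.array(o['tool_rot'])
h,w=p['depth'].shape;v,u=np.mgrid[:h,:w];K=p['camera_matrix'];T=np.linalg.inv(p['world_to_cam']);d=p['depth']
c=np.stack([(u-K[0,2])/K[0,0]*d,(v-K[1,2])/K[1,1]*d,d],-1)@T[:3,:3].T+T[:3,3]
L=(c-t)@R
g=o['grip_width']/2
for s in (-1,1):
    m=(np.abs(L[...,0]-.011)<.004)&(s*L[...,1]>g-.004)&(s*L[...,1]<g+.025)&(L[...,2]>-.07)&(d>0)
    z=np.sort(L[...,2][m]);print(s,'w',g*2,'n',m.sum(),'tool z of finger front face, largest',z[-5:],'hist',np.histogram(z,8))
E
python3 tip.py; python3 go.py .6075 -.094 .007 -169.5
```

```text
-1 w 0.03837849039642839 n 1774 tool z of finger front face, largest [0.0381 0.0382 0.0382 0.0384 0.0388] hist (array([587, 416, 172,   0,   0, 261, 259,  79]), array([-0.07  , -0.0564, -0.0428, -0.0292, -0.0156, -0.002 ,  0.0116,
        0.0252,  0.0388]))
1 w 0.03837849039642839 n 1776 tool z of finger front face, largest [0.0192 0.0193 0.0193 0.0194 0.0196] hist (array([482, 353, 272,  25,   0,   0, 249, 395]), array([-0.07  , -0.0588, -0.0476, -0.0364, -0.0252, -0.014 , -0.0028,
        0.0084,  0.0196]))
t 6.0167 pos [ 0.6078 -0.0942  0.0385] yaw -169.56 w 0.0384 F [ 0.6475 -0.0596  0.091 ] q [ -19.8   36.9   76.5   -0.    66.6 -120.3]
turn [ 0.     -0.0001 -0.001 ] shift mm [ 0.2349  0.2633 31.5074]
```

Tips measured at about 36 mm behind the reported TCP, so I use tip z = TCP z + 0.036 from here on. I go down 34 mm and grip.

Emit:
servo_tool(deltas="0.45 0 0 10 0 0 0;0.45 0 0 10 0 0 0;0.45 0 0 8 0 0 0;0.45 0 0 6 0 0 0;0.45 0 0 0 0 0 0;0 0 0 0 0 0 0;0 0 0 0 0 0 0;0 0 0 0 0 0 0", newtons=50)

```text
time_s: 6.68
position: [0.6081, -0.0947, 0.0049]
tool_rot: [[-0.983, -0.181, 0.001], [-0.181, 0.983, -0.001], [-0.001, -0.001, -1.0]]
ft_force: [0.4, -2.3, -1.1]
grip_width: 0.0131
gripper_force: 50.3
```

Emit:
servo_tool(deltas="0 0 0 0 0 0 0;0 0 0 0 0 0 0")

```text
time_s: 6.85
position: [0.6081, -0.0947, 0.0049]
tool_rot: [[-0.983, -0.181, 0.001], [-0.181, 0.983, -0.001], [-0.001, -0.001, -1.0]]
ft_force: [0.5, -3.5, -0.6]
grip_width: 0.0131
gripper_force: 50.4
```

Emit:
servo_tool(deltas="0 0 0 0 0 0 0.092;0 0 0 0 0 0 0.092;0 0 0 0 0 0 0.092;0 0 0 0 0 0 0.092;0 0 0 0 0 0 0.092;0 0 0 0 0 0 0.092;0 0 0 0 0 0 0;0 0 0 0 0 0 0")

```text
time_s: 7.52
position: [0.6082, -0.0942, 0.0049]
tool_rot: [[-0.933, 0.359, 0.001], [0.359, 0.933, -0.0], [-0.001, 0.0, -1.0]]
ft_force: [1.1, -1.2, 1.6]
grip_width: 0.0134
gripper_force: 50.5
```

Emit:
servo_tool(deltas="0.5 0 0 0 0 0 0;0.5 0 0 0 0 0 0;0.5 0 0 0 0 0 0;0.6 0 0 -20 0 0 0;0.6 0 0 -30 0 0 0;0.6 0 0 -40 0 0 0;0.6 0 0 -40 0 0 0;0.6 0 0 0 0 0 0")

```text
time_s: 8.18
position: [0.6108, -0.0951, 0.1427]
tool_rot: [[-0.933, 0.36, 0.013], [0.36, 0.933, -0.005], [-0.014, 0.0, -1.0]]
ft_force: [-0.4, -0.4, 0.9]
grip_width: 0.0512
gripper_force: 0.0
```

```bash
cat > dial.py <<'E'
from h import *
p=shot('wrist','dial2.png')
h,w=p['depth'].shape;v,u=np.mgrid[:h,:w];K=p['camera_matrix'];T=np.linalg.inv(p['world_to_cam']);d=p['depth']
c=np.stack([(u-K[0,2])/K[0,0]*d,(v-K[1,2])/K[1,1]*d,d],-1)@T[:3,:3].T+T[:3,3]
D=c[(abs(c[...,2]-.06)<.004)&(np.hypot(c[...,0]-.608,c[...,1]+.0945)<.035)][:,:2]
r=cv2.minAreaRect((D*1000).astype(np.float32));print(len(D),r)
vt=np.linalg.svd(D-D.mean(0))[2][0];a=np.degrees(np.arctan2(vt[1],vt[0]))%180;a=a-180 if a>90 else a
print('bar world deg',a,'dial rad',.825-np.radians(a+5.05))
E
python3 dial.py; python3 go.py .45 -.2 .15 109.9
```

```text
1088 ((608.6455688476562, -93.72666931152344), (13.841139793395996, 49.931907653808594), 69.39177703857422)
bar world deg -21.418088492796784 dial rad 1.1106770364571
t 8.2333 pos [ 0.6095 -0.0947  0.1388] yaw 158.87 w 0.0515 F [-1.0384 -1.2929 -0.7468] q [-19.8  31.   69.4   0.   79.2 -88.7]
turn [0.0038 0.0077 0.8547] shift mm [ -44.7468 -185.8307  -11.1553]
```

The dial measures 1.11, so it is at 3. Next, the bar.

Emit:
servo_tool(deltas="0.8 0 0 0 0 0 0.122;0.8 0 0 0 0 0 0.122;0.8 0 0 0 0 0 0.122;0.8 0 0 0 0 0 0.122;0.8 0 0 0 0 0 0.122;0.8 0 0 0 0 0 0.122;0.8 0 0 0 0 0 0.122")

```text
time_s: 8.82
position: [0.6072, -0.094, 0.1332]
tool_rot: [[-0.335, 0.942, -0.002], [0.942, 0.335, 0.001], [0.002, -0.002, -1.0]]
ft_force: [0.2, -0.2, -0.2]
grip_width: 0.0685
gripper_force: 0.0
```

Emit:
servo_tool(deltas="0.8 -19.2 -31 0 0 0 0;0.8 -19.2 -31 10 0 0 0;0.8 -19.2 -31 10 0 0 0;0.8 -19.2 -31 10 0 0 0;0.8 -19.2 -31 10 0 0 0;0.8 -19.2 -31 10 0 0 0;0.8 -19.2 -31 10 0 0 0;0.8 -19.2 -31 10 0 0 0")

```text
time_s: 9.48
position: [0.4251, -0.3236, 0.0631]
tool_rot: [[-0.341, 0.94, -0.001], [0.94, 0.341, 0.002], [0.002, -0.001, -1.0]]
ft_force: [1.5, -0.7, -0.2]
grip_width: 0.0685
gripper_force: 0.0
```

```bash
cat > bar.py <<'E'
from h import *
import sys
def bars(ztop,cam='wrist',lo=80,cen=None):
    p=shot(cam);hsv=cv2.cvtColor(p['img'],cv2.COLOR_RGB2HSV)
    h,w=p['depth'].shape;v,u=np.mgrid[:h,:w];K=p['camera_matrix'];T=np.linalg.inv(p['world_to_cam']);d=p['depth']
    c=np.stack([(u-K[0,2])/K[0,0]*d,(v-K[1,2])/K[1,1]*d,d],-1)@T[:3,:3].T+T[:3,3]
    m=((hsv[...,0]<16)&(hsv[...,1]>100)&(hsv[...,2]>60)&(abs(c[...,2]-ztop)<.006)).astype(np.uint8)
    cs,_=cv2.findContours(m,cv2.RETR_EXTERNAL,cv2.CHAIN_APPROX_NONE)
    for q in cs:
        if cv2.contourArea(q)<200: continue
        W=np.array([world(p,*x,ztop)[:2] for x in q[:,0].astype(float)])
        r=cv2.minAreaRect((W*1000).astype(np.float32));print('px',q[:,0].min(0),q[:,0].max(0),np.round(r[0],1),np.round(r[1],1),round(r[2],2))
if __name__=='__main__': bars(float(sys.argv[1]),*sys.argv[2:3])
E
python3 bar.py .016; python3 go.py .4286 -.3234 -.032 109.9
```

```text
px [417 401] [450 419] [ 605.7 -435.3] [28.2 20. ] 19.9
px [513 347] [559 397] [ 669.6 -372.8] [36.7 47.1] 47.34
px [256 196] [314 399] [ 450.8 -384.9] [ 39.7 176. ] 19.69
px [387 107] [453 271] [ 505.9 -271.2] [ 41.6 109.9] 27.51
t 9.5333 pos [ 0.4214 -0.3277  0.0613] yaw 109.7 w 0.0684 F [-2.1953 -4.8705 -1.2848] q [-50.5  28.7  88.7  -0.1  62.9 -70.2]
turn [-0.0032 -0.003  -0.0035] shift mm [ 1.6468  8.2045 93.3174]
```

Emit:
servo_tool(deltas="0.75 2 7.5 0 0 0 0;0.75 0 0 20 0 0 0;0.75 0 0 20 0 0 0;0.75 0 0 20 0 0 0;0.75 0 0 16 0 0 0;0.75 0 0 10 0 0 0;0.75 0 0 6 0 0 0;0.75 0 0 0 0 0 0")

```text
time_s: 10.2
position: [0.4331, -0.3177, -0.0285]
tool_rot: [[-0.341, 0.94, -0.001], [0.94, 0.341, 0.002], [0.002, -0.001, -1.0]]
ft_force: [-0.7, 1.2, 0.5]
grip_width: 0.0637
gripper_force: 0.0
```

```bash
python3 tip.py; python3 go.py .428 -.323 -.032 109.8
```

```text
-1 w 0.06391798500612834 n 2409 tool z of finger front face, largest [-0.0272 -0.0272 -0.0271 -0.0269 -0.0269] hist (array([302, 298, 273, 241, 216, 111,  10, 958]), array([-0.07  , -0.0646, -0.0592, -0.0538, -0.0484, -0.0431, -0.0377,
       -0.0323, -0.0269]))
1 w 0.06391798500612834 n 2388 tool z of finger front face, largest [-0.0272 -0.0271 -0.0271 -0.027  -0.0266] hist (array([298, 309, 266, 240, 210, 107,   7, 951]), array([-0.0699, -0.0645, -0.0591, -0.0537, -0.0483, -0.0429, -0.0374,
       -0.032 , -0.0266]))
t 10.25 pos [ 0.4334 -0.3183 -0.0276] yaw 109.91 w 0.0639 F [-0.3349 -0.4455 -0.3591] q [-48.9  36.5  93.    0.   50.6 -68.8]
turn [-0.0002 -0.0006  0.002 ] shift mm [-2.6514 -6.6455  4.3835]
```

Emit:
servo_tool(deltas="0.75 -2.5 -6.5 0 0 0 0;0.75 0 0 5 0 0 0;0.75 0 0 0 0 0 0;0.4 0 0 0 0 0 0;0 0 0 0 0 0 0;0 0 0 0 0 0 0;0 0 0 0 0 0 0;0 0 0 0 0 0 0", newtons=80)

```text
time_s: 10.92
position: [0.4286, -0.3238, -0.0308]
tool_rot: [[-0.34, 0.94, 0.002], [0.94, 0.34, -0.002], [-0.003, 0.001, -1.0]]
ft_force: [-0.6, 1.7, 13.3]
grip_width: 0.0378
gripper_force: 86.6
```

```bash
python3 bar.py .016;python3 bar.py .016 top; python3 go.py .428 -.323 .06 109.8
```

```text
px [232 255] [327 399] [ 433.5 -337.2] [39.5 76.3] 19.77
px [446 112] [559 365] [ 505.4 -271.4] [ 42.7 110.4] 27.62
px [479 285] [505 317] [ 216.1 -584.9] [100.1  40.3] 28.52
px [356 184] [395 212] [ 507.7 -272.1] [ 39.2 110.8] 27.17
px [400 130] [456 180] [ 632.4 -420.7] [179.4  42.4] 48.59
t 11.0167 pos [ 0.4286 -0.3238 -0.0309] yaw 109.88 w 0.0382 F [-1.4758  1.3066 13.4553] q [-49.7  36.7  93.3   0.   49.8 -69.6]
turn [0.0011 0.0028 0.0014] shift mm [  1.0009  -0.3142 -90.8602]
```

Emit:
servo_tool(deltas="0 0 0 -12 0 0 0;0 0 0 -25 0 0 0;0 0 0 -30 0 0 0;0 0 0 -30 0 0 0;0 0 0 -25 0 0 0;0 0 0 0 0 0 0")

```text
time_s: 11.52
position: [0.4294, -0.3246, 0.0942]
tool_rot: [[-0.34, 0.94, 0.005], [0.94, 0.34, -0.006], [-0.008, 0.003, -1.0]]
ft_force: [0.0, -1.2, -1.2]
grip_width: 0.0377
gripper_force: 81.0
```

Emit:
servo_tool(deltas="0 0 0 0 0 0 -0.05;0 0 0 0 0 0 -0.11;0 0 0 0 0 0 -0.11;0 0 0 0 0 0 -0.11;0 0 0 0 0 0 -0.11;0 0 0 0 0 0 -0.11;0 0 0 0 0 0 -0.11;0 0 0 0 0 0 -0.11")

```text
time_s: 12.18
position: [0.4274, -0.3225, 0.0884]
tool_rot: [[-0.922, 0.388, -0.001], [0.388, 0.922, 0.002], [0.002, 0.001, -1.0]]
ft_force: [-0.2, -0.2, -2.9]
grip_width: 0.0381
gripper_force: 80.9
```

Emit:
servo_tool(deltas="0 0 0 0 0 0 -0.11;0 0 0 0 0 0 -0.11;0 0 0 0 0 0 -0.08;0 0 0 0 0 0 0")

```text
time_s: 12.52
position: [0.4275, -0.3226, 0.0885]
tool_rot: [[-0.995, 0.101, -0.002], [0.101, 0.995, 0.002], [0.002, 0.001, -1.0]]
ft_force: [-1.0, -0.1, -2.1]
grip_width: 0.038
gripper_force: 80.9
```

```bash
python3 go.py .382 .061 .09 174.9;python3 - <<'E'
from h import *
p=shot('wrist','held.png')
h,w=p['depth'].shape;v,u=np.mgrid[:h,:w];K=p['camera_matrix'];T=np.linalg.inv(p['world_to_cam']);d=p['depth']
c=np.stack([(u-K[0,2])/K[0,0]*d,(v-K[1,2])/K[1,1]*d,d],-1)@T[:3,:3].T+T[:3,3]
o=env.observe();L=(c-np.array(o['position']))@np.array(o['tool_rot'])
hsv=cv2.cvtColor(p['img'],cv2.COLOR_RGB2HSV)
m=(hsv[...,0]<16)&(hsv[...,1]>100)&(L[...,2]<-.01)&(abs(L[...,1])<.03)&(L[...,2]>-.08)
Q=L[m];print(len(Q),Q.min(0),Q.max(0),np.median(Q,0))
A=np.c_[Q[:,:2],np.ones(len(Q))];print('plane z=',np.linalg.lstsq(A,Q[:,2],rcond=None)[0])
for x0 in np.arange(-.02,.06,.01):
    s=Q[abs(Q[:,0]-x0)<.005]
    if len(s):print(round(x0,3),s[:,1].min(),s[:,1].max(),np.median(s[:,2]))
E
```

```text
t 12.5167 pos [ 0.4275 -0.3226  0.0885] yaw 174.22 w 0.038 F [-1.0407 -0.1158 -2.066 ] q [ -49.7   26.8   86.6   -0.    66.7 -133.9]
turn [ 0.0014 -0.0016 -0.0118] shift mm [ 79.3748 378.0085  -1.5422]
13159 [-0.05364064 -0.02654899 -0.0687988 ] [ 0.02093369  0.02975085 -0.03199398] [-0.00753236  0.00083933 -0.04704525]
plane z= [ 0.03690886 -0.00590582 -0.04609456]
-0.02 -0.019262498153836224 0.020756408010419787 -0.04704943441061123
-0.01 -0.01859388603436523 0.02057164794141164 -0.047178564254160046
0.0 -0.018499415967640372 0.019950988135939374 -0.0472638391245684
0.01 -0.026548985721685472 0.029750853077749183 -0.047317602573292324
0.02 -0.019459881269386525 0.020437139412878773 -0.045588850779818425
```

View pics/held.png

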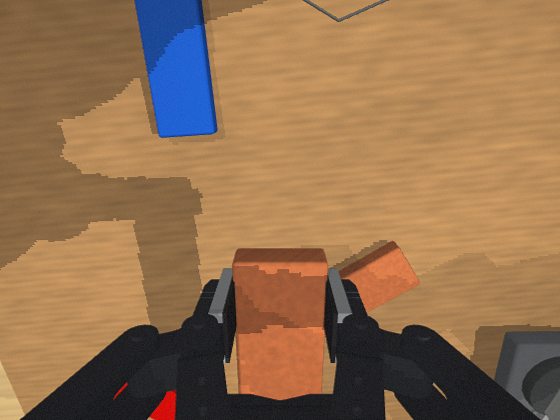

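The bar is held level, with its near end at tool x = +20 mm, its centre 69.5 mm ahead of the grip, and its underside 31 mm above the reported TCP. I stage it in front of the press.

Emit:
servo_tool(deltas="0 15 10 0 0 0 -0.012;0 25 30 0 0 0 0;0 25 35 0 0 0 0;0 14 38 0 0 0 0;0 0 38 0 0 0 0;0 0 38 0 0 0 0;0 0 38 0 0 0 0;0 0 38 0 0 0 0")

```text
time_s: 13.23
position: [0.3738, -0.0513, 0.0894]
tool_rot: [[-0.995, 0.096, -0.0], [0.096, 0.995, 0.0], [0.0, 0.0, -1.0]]
ft_force: [1.3, 0.7, -2.5]
grip_width: 0.0383
gripper_force: 81.0
```

Emit:
servo_tool(deltas="0 0 38 0 0 0 0;0 0 38 0 0 0 0;0 0 25 0 0 0 0;0 0 12 0 0 0 0;0 0 0 0 0 0 0;0 0 0 0 0 0 0")

```text
time_s: 13.73
position: [0.3845, 0.0598, 0.0893]
tool_rot: [[-0.996, 0.092, -0.0], [0.092, 0.996, -0.0], [0.0, -0.0, -1.0]]
ft_force: [-0.0, -1.0, -2.3]
grip_width: 0.0382
gripper_force: 81.1
```

```bash
python3 go.py .382 .061 .09 174.9;python3 - <<'E'
from h import *
p=shot('wrist','stage.png');t=shot('top','stage_t.png');s=shot('scene')
for n in ['bed','nose','press','dial_grip']:
  z={'bed':.05,'nose':.104,'press':0,'dial_grip':.048}[n]
  for nm,q in (('w',p),('t',t),('s',s)): print(n,nm,[(round(r['conf'],2),np.round(r['uv']),np.round(world(q,*r['uv'],z),4)) for r in env.spot_point(n,q)[:2]])
h,w=t['depth'].shape
cs=[]
for q in (p,):
    v,u=np.mgrid[:h,:w];K=q['camera_matrix'];T=np.linalg.inv(q['world_to_cam']);d=q['depth']
    c=np.stack([(u-K[0,2])/K[0,0]*d,(v-K[1,2])/K[1,1]*d,d],-1)@T[:3,:3].T+T[:3,3]
    g=c[(c[...,2]>.04)&(c[...,2]<.056)&(c[...,0]>.52)&(abs(c[...,1]-.04)<.06)]
    print(len(g), g.mean(0) if len(g) else 0)
E
```

```text
t 13.7333 pos [0.3845 0.0598 0.0893] yaw 174.73 w 0.0382 F [-0.0056 -1.0093 -2.254 ] q [ -8.7  14.  108.4  -0.   57.7 -93.4]
turn [-0.0001 -0.0005 -0.0031] shift mm [ 2.5543  0.9686 -0.6996]
bed w []
bed t [(0.86, array([265., 165.]), array([0.5939, 0.0416, 0.05  ]))]
bed s [(0.77, array([326., 248.]), array([0.6057, 0.0385, 0.05  ]))]
nose w []
nose t [(0.42, array([257., 213.]), array([0.4535, 0.0578, 0.104 ]))]
nose s [(0.66, array([328., 233.]), array([0.604, 0.04 , 0.104]))]
press w []
press t [(0.61, array([204., 157.]), array([0.6241, 0.2229, 0.    ])), (0.6, array([265., 167.]), array([0.5955, 0.0442, 0.    ]))]
press s [(0.9, array([328., 258.]), array([0.6092, 0.054 , 0.    ]))]
dial_grip w []
dial_grip t [(0.74, array([313., 159.]), array([ 0.6117, -0.0919,  0.048 ]))]
dial_grip s [(0.67, array([305., 286.]), array([ 0.6102, -0.0985,  0.048 ]))]
0 0
```

View pics/stage.png

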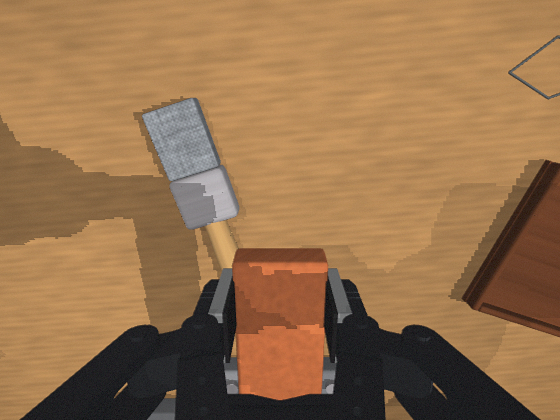

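The bar is held squarely; the brush is at (190,160), well below it. The wrist camera looks backwards, so I refine the press pose from the corners and ridges in the earlier picture w1.

Run:
```python
from h import *
np.set_printoptions(precision=4,suppress=True)
p=shot('wrist');o=env.observe();E=np.eye(4);E[:3,:3]=o['tool_rot'];E[:3,3]=o['position']
CT=p['world_to_cam']@E   # tool->cam
a=np.radians(-169.52);E1=np.eye(4);E1[:3,:3]=[[np.cos(a),np.sin(a),0],[np.sin(a),-np.cos(a),0],[0,0,-1]];E1[:3,3]=[.6076,-.093,.128]
w={'camera_matrix':p['camera_matrix'],'world_to_cam':CT@np.linalg.inv(E1)}
im=cv2.imread('pics/w1.png');
print('dial',world(w,278,180,.06),world(w,278,246,.06))
for n,uv,z in [('plateFL',(398,119),.02),('plateFR',(534,159),.02),('podC1',(245,141),.02),('podC2',(218,254),.02)]: print(n,world(w,*uv,z))
big=cv2.resize(im[105:345,300:560],(780,600)[::1] if 0 else (650,600),interpolation=cv2.INTER_CUBIC)
cv2.imwrite('pics/w1c.png',big)
# predicted model overlay for reference
q=np.array([.6009,.0405]);t=-.0881;R=np.array([[np.cos(t),-np.sin(t)],[np.sin(t),np.cos(t)]])
for n,X in [('FL',(-.07,-.06,.02)),('FR',(-.07,.06,.02)),('s1',(-.042,-.025,.05)),('s1b',(-.042,.025,.05)),('s2',(.042,-.025,.05)),('s2b',(.042,.025,.05)),('pod1',(-.02,-.175,.02)),('pod2',(.085,-.175,.02))]:
    print(n,proj(w,np.append(q+R@X[:2],X[2])))
```

```text
dial [ 0.5814 -0.0983  0.06  ] [ 0.6326 -0.0889  0.06  ]
plateFL [ 0.525 -0.012  0.02 ]
plateFR [0.5353 0.1075 0.02  ]
podC1 [ 0.564  -0.1287  0.02  ]
podC2 [ 0.6681 -0.1377  0.02  ]
FL [396.3699 119.85  ]
FR [532.2627 160.0865]
s1 [439.1455 173.0581]
s1b [499.9687 190.3742]
s2 [396.8774 269.8752]
s2b [452.7339 284.0882]
pod1 [240.5931 142.1669]
pod2 [213.7809 255.3427]
```

View pics/w1c.png

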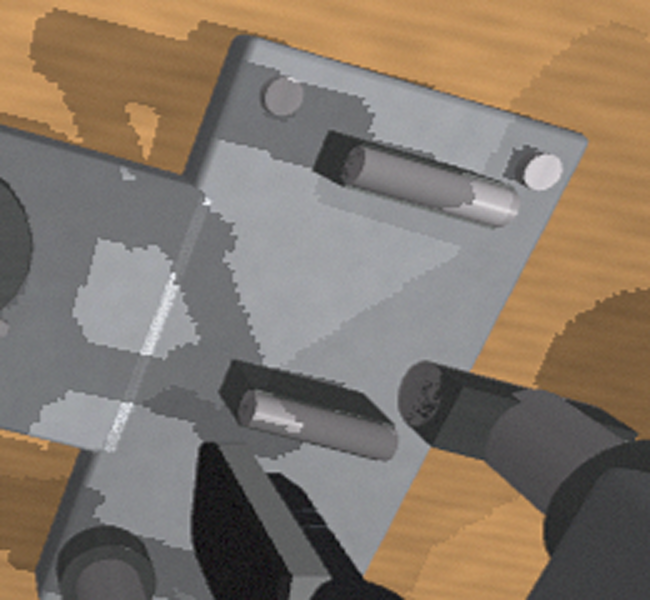

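Emit:
servo_tool(deltas="0 0 0 20 0 0 -0.005;0 0 0 20 0 0 0;0 0 0 12 0 0 0;0 0 0 6 0 0 0;0 0 0 0 0 0 0;0 0 0 0 0 0 0")

```text
time_s: 15.03
position: [0.385, 0.0595, 0.0318]
tool_rot: [[-0.996, 0.087, 0.0], [0.087, 0.996, -0.0], [-0.0, -0.0, -1.0]]
ft_force: [0.2, 0.1, -1.9]
grip_width: 0.0381
gripper_force: 81.1
```

```bash
python3 go.py .5311 .0475 .031 175
```

```text
t 15.0333 pos [0.385  0.0595 0.0318] yaw 175.03 w 0.0381 F [ 0.2083  0.0637 -1.9407] q [ -8.8  20.2 112.9  -0.   46.9 -93.8]
turn [-0.      0.0001  0.0005] shift mm [-146.6181    0.7948    0.7924]
```

Emit:
servo_tool(deltas="0 -10 0.4 0 0 0 0;0 -20 0.4 0 0 0 0;0 -25 0 0 0 0 0;0 -25 0 0 0 0 0;0 -25 0 0 0 0 0;0 -22 0 0 0 0 0;0 -13 0 0 0 0 0;0 -6.5 0 0 0 0 0")

```text
time_s: 15.7
position: [0.5329, 0.0473, 0.0324]
tool_rot: [[-0.996, 0.087, 0.003], [0.087, 0.996, -0.0], [-0.003, -0.0, -1.0]]
ft_force: [1.0, -0.5, -0.9]
grip_width: 0.0383
gripper_force: 81.1
```

Emit:
servo_tool(deltas="0 0 0 0 0 0 0;0 0 0 0 0 0 0;0 0 0 0 0 0 0")

```text
time_s: 15.95
position: [0.5298, 0.0478, 0.0318]
tool_rot: [[-0.996, 0.087, -0.001], [0.087, 0.996, 0.0], [0.001, 0.0, -1.0]]
ft_force: [-0.2, -0.4, -2.5]
grip_width: 0.0381
gripper_force: 81.1
```

```bash
python3 go.py .5311 .0475 .019 175
python3 - <<'E'
from h import *
a=shot('scene');b=shot('top')
o=np.zeros((500,800,3),np.uint8);o[:,:450]=cv2.resize(a['img'][170:310,250:376],(450,500),interpolation=cv2.INTER_CUBIC);o[:400,450:]=cv2.resize(b['img'][110:210,225:312],(350,400),interpolation=cv2.INTER_CUBIC)
cv2.imwrite('pics/in.png',o[...,::-1])
E
```

```text
t 15.95 pos [0.5298 0.0478 0.0318] yaw 175.04 w 0.0381 F [-0.2222 -0.404  -2.4703] q [ -7.6  30.8  91.   -0.   58.2 -92.6]
turn [ 0.     -0.0007  0.0006] shift mm [-1.3705 -0.1839 12.7525]
```

View pics/in.png

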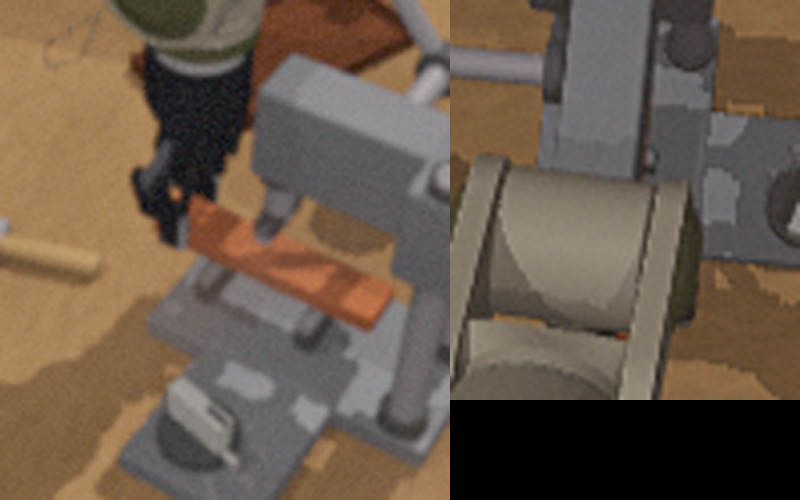

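The bar sits under the nose in line between the pillars, and the dial is at 3. I lower it onto the supports.

Emit:
servo_tool(deltas="0 -1.4 0 3 0 0 0;0 0 0 4 0 0 0;0 0 0 3 0 0 0;0 0 0 1.5 0 0 0;0 0 0 0 0 0 0;0 0 0 0 0 0 0")

```text
time_s: 16.55
position: [0.5321, 0.0475, 0.0199]
tool_rot: [[-0.996, 0.087, -0.0], [0.087, 0.996, 0.0], [0.0, 0.0, -1.0]]
ft_force: [0.2, 0.3, -2.4]
grip_width: 0.0382
gripper_force: 81.2
```

```bash
python3 go.py .5311 .0475 .019 175
python3 - <<'E'
from h import *
a=shot('scene')
hsv=cv2.cvtColor(a['img'],cv2.COLOR_RGB2HSV)
h,w=a['depth'].shape;v,u=np.mgrid[:h,:w];K=a['camera_matrix'];T=np.linalg.inv(a['world_to_cam']);d=a['depth']
c=np.stack([(u-K[0,2])/K[0,0]*d,(v-K[1,2])/K[1,1]*d,d],-1)@T[:3,:3].T+T[:3,3]
m=(hsv[...,0]<14)&(hsv[...,1]>130)&(c[...,0]>.52)&(c[...,0]<.71)&(abs(c[...,1]-.04)<.05)&(c[...,2]>.04)&(c[...,2]<.09)
Q=c[m];print(len(Q),Q.min(0),Q.max(0),np.percentile(Q[:,2],[50,80,90,97]))
E
```

```text
t 16.55 pos [0.5321 0.0475 0.0199] yaw 175.03 w 0.0382 F [ 0.1878  0.3378 -2.3859] q [ -7.6  32.   91.3  -0.   56.8 -92.6]
turn [ 0.     -0.0002  0.0005] shift mm [ 0.9599 -0.0864  0.929 ]
816 [0.52518535 0.01095487 0.0512415 ] [0.69214597 0.06692847 0.07487299] [0.06599273 0.0673817  0.068083   0.06907758]
```

Emit:
servo_tool(deltas="0 0.9 0 0.8 0 0 0;0 0 0 0.8 0 0 0;0 0 0 0 0 0 0;0 0 0 0 0 0 0")

```text
time_s: 16.93
position: [0.5315, 0.0475, 0.019]
tool_rot: [[-0.996, 0.087, 0.001], [0.087, 0.996, -0.0], [-0.001, -0.0, -1.0]]
ft_force: [-1.3, -0.1, 5.3]
grip_width: 0.0381
gripper_force: 82.0
```

Emit:
servo_tool(deltas="0.5 0 0 0 0 0 0;0.6 0 0 0 0 0 0;0.65 0 0 0 0 0 0;0.65 0 0 0 0 0 0;0.65 0 0 -6 0 0 0;0.65 0 0 -15 0 0 0;0.65 0 0 -20 0 0 0;0.65 10 0 -20 0 0 0")

```text
time_s: 17.6
position: [0.5222, 0.0482, 0.0803]
tool_rot: [[-0.996, 0.087, 0.001], [0.087, 0.996, -0.0], [-0.001, -0.0, -1.0]]
ft_force: [0.6, -0.5, -0.1]
grip_width: 0.0553
gripper_force: 0.0
```

Emit:
servo_tool(deltas="0.65 25 0 -20 0 0 0;0.65 25 10 -30 0 0 0;0.65 20 20 -30 0 0 0;0.65 10 30 -30 0 0 0;0.65 0 30 -30 0 0 0.1;0.65 0 30 -30 0 0 0.1;0.65 0 20 -30 0 0 0.1;0.65 0 0 0 0 0 0.1")

```text
time_s: 18.27
position: [0.4625, 0.1945, 0.283]
tool_rot: [[-0.883, 0.469, 0.01], [0.469, 0.883, 0.002], [-0.008, 0.007, -1.0]]
ft_force: [-0.6, -1.1, 0.2]
grip_width: 0.0554
gripper_force: 0.0
```

```bash
python3 go.py .5777 .2017 .318 85
cat > seat.py <<'E'
from h import *
for n in ('scene','top'):
    a=shot(n,n+'_s.png')
    hsv=cv2.cvtColor(a['img'],cv2.COLOR_RGB2HSV)
    h,w=a['depth'].shape;v,u=np.mgrid[:h,:w];K=a['camera_matrix'];T=np.linalg.inv(a['world_to_cam']);d=a['depth']
    c=np.stack([(u-K[0,2])/K[0,0]*d,(v-K[1,2])/K[1,1]*d,d],-1)@T[:3,:3].T+T[:3,3]
    L=c-[.6003,.0421,0];t=np.radians(-5);x=L[...,0]*np.cos(t)+L[...,1]*np.sin(t);y=-L[...,0]*np.sin(t)+L[...,1]*np.cos(t)
    m=(hsv[...,0]<14)&(hsv[...,1]>130)&(abs(x)<.13)&(abs(y)<.06)&(c[...,2]>.058)&(c[...,2]<.09)
    X,Y=x[m],y[m];print(n,m.sum(),'x',X.min(),X.max(),'y',Y.min(),Y.max(),'z',np.median(c[...,2][m]))
    for x0 in np.arange(-.08,.09,.02):
        s=abs(X-x0)<.006
        if s.sum()>3: print('  ',round(x0,2),np.percentile(Y[s],[3,97]).round(4))
E
python3 seat.py
```

```text
t 18.2667 pos [0.4625 0.1945 0.283 ] yaw 152.02 w 0.0554 F [-0.5624 -1.0508  0.2192] q [  9.2  13.8  72.7   0.   92.9 -52.8]
turn [0.011  0.003  1.1697] shift mm [ 17.2392 114.1405 -34.9788]
scene 840 x -0.08818225913232024 0.09143646872860632 y -0.024581478673757564 0.017753381350939682 z 0.06595643180243038
   -0.08 [-0.0219  0.0144]
   -0.06 [-0.0215  0.0155]
   -0.04 [-0.0217  0.0125]
   -0.02 [-0.0228  0.0102]
   0.0 [-0.0227  0.0141]
   0.02 [-0.0229  0.0136]
   0.04 [-0.0224  0.0136]
   0.06 [-0.023   0.0129]
   0.08 [-0.0224  0.0152]
top 469 x -0.08881355414273216 0.06268161394695713 y -0.02093177979783437 0.01872723476731372 z 0.06636711016763175
   -0.08 [-0.0206  0.0178]
   -0.06 [-0.0189  0.0171]
   -0.04 [-0.0195  0.0167]
   -0.02 [-0.0199  0.0178]
   0.0 [-0.0183  0.0174]
```

Well seated. I measure the handle.

```bash
cat > lev.py <<'E'
from h import *
for n in ('scene','top'):
    a=shot(n)
    h,w=a['depth'].shape;v,u=np.mgrid[:h,:w];K=a['camera_matrix'];T=np.linalg.inv(a['world_to_cam']);d=a['depth']
    c=np.stack([(u-K[0,2])/K[0,0]*d,(v-K[1,2])/K[1,1]*d,d],-1)@T[:3,:3].T+T[:3,3]
    m=(a['img'].max(-1)<70)&(abs(c[...,0]-.578)<.05)&(abs(c[...,1]-.2)<.06)&(c[...,2]>.27)&(c[...,2]<.34)
    Q=c[m]; print(n,len(Q))
    if len(Q): print(np.percentile(Q,[2,50,98],axis=0).round(4)); t=Q[Q[:,2]>np.percentile(Q[:,2],75)];print('top line',t.mean(0), np.linalg.svd(t-t.mean(0))[2][0])
E
python3 lev.py
```

```text
scene 209
[[0.5697 0.1533 0.3041]
 [0.5826 0.1822 0.3179]
 [0.592  0.233  0.3231]]
top line [0.57925921 0.1925072  0.32193475] [0.08321452 0.99652617 0.00330654]
top 388
[[0.5654 0.1564 0.3082]
 [0.576  0.1954 0.3198]
 [0.5898 0.2385 0.3251]]
top line [0.57711088 0.19716366 0.32317272] [-0.08666247 -0.99621444  0.00681259]
```

Emit:
servo_tool(deltas="0.8 0 0 -18 0 0 0.117;0.8 0 0 -17 0 0 0.117;0.8 0 0 0 0 0 0.117;0.8 0 0 0 0 0 0.117;0.8 0 0 0 0 0 0.117;0.8 0 0 0 0 0 0.117;0.8 0 0 0 0 0 0.117;0.8 0 0 0 0 0 0.117")

```text
time_s: 19.13
position: [0.4604, 0.1904, 0.3111]
tool_rot: [[-0.143, 0.99, -0.002], [0.99, 0.143, -0.0], [-0.0, -0.002, -1.0]]
ft_force: [-0.1, 0.1, 0.7]
grip_width: 0.0681
gripper_force: 0.0
```

Emit:
servo_tool(deltas="0.8 0 0 0 0 0 0.117;0.8 0 0 0 0 0 0.117;0.8 5 20 0 0 0 0;0.8 5 30 0 0 0 0;0.8 4 30 0 0 0 0;0.8 2 24 0 0 0 0;0.8 0 10 0 0 0 0;0.8 0 0 0 0 0 0")

```text
time_s: 19.8
position: [0.5772, 0.1961, 0.3095]
tool_rot: [[0.086, 0.996, -0.004], [0.996, -0.086, -0.001], [-0.001, -0.004, -1.0]]
ft_force: [-0.7, 0.5, -0.9]
grip_width: 0.0685
gripper_force: 0.0
```

Emit:
servo_tool(deltas="0.8 0 0 0 0 0 0;0.8 0 0 0 0 0 0")

```text
time_s: 19.97
position: [0.5749, 0.1971, 0.3119]
tool_rot: [[0.085, 0.996, -0.001], [0.996, -0.085, -0.0], [-0.0, -0.001, -1.0]]
ft_force: [-0.0, 0.7, 1.1]
grip_width: 0.0683
gripper_force: 0.0
```

```bash
python3 go.py .578 .198 .258 85
```

```text
t 19.9667 pos [0.5749 0.1971 0.3119] yaw 85.11 w 0.0683 F [-0.0036  0.6855  1.1114] q [  7.8  25.5  50.6   0.  104.   12.7]
turn [-0.0009  0.0001  0.0019] shift mm [ 1.1878  2.9674 53.9013]
```

Emit:
servo_tool(deltas="0.8 0 3 15 0 0 0;0.8 0 0 15 0 0 0;0.8 0 0 14 0 0 0;0.8 0 0 10 0 0 0;0.6 0 0 0 0 0 0;0.4 0 0 0 0 0 0;0 0 0 0 0 0 0;0 0 0 0 0 0 0", newtons=45)

```text
time_s: 20.63
position: [0.5784, 0.1972, 0.2594]
tool_rot: [[0.086, 0.996, 0.001], [0.996, -0.086, 0.0], [0.0, 0.001, -1.0]]
ft_force: [-0.9, -0.8, 1.6]
grip_width: 0.0228
gripper_force: 44.0
```

Emit:
servo_tool(deltas="0 0 0 0 0 0 0;0 0 0 0 0 0 0;0 0 0 0 0 0 0")

```text
time_s: 20.88
position: [0.5785, 0.1973, 0.2594]
tool_rot: [[0.086, 0.996, 0.001], [0.996, -0.086, 0.0], [0.0, 0.001, -1.0]]
ft_force: [-3.9, -0.7, 6.9]
grip_width: 0.0228
gripper_force: 44.3
```

```bash
python3 go.py .578 .198 .258 85
python3 - <<'E'
import numpy as np
th=np.linspace(0,.94,13);x=-.15*np.cos(.8727-th);z=.15*np.sin(.8727-th)
print(np.c_[th[1:],np.diff(x)*1000,np.diff(z)*1000].round(2), (x[-1]-x[0])*1000,(z[-1]-z[0])*1000)
E
```

```text
t 20.8833 pos [0.5785 0.1973 0.2594] yaw 85.09 w 0.0228 F [-3.8721 -0.6766  6.862 ] q [ 7.7 26.5 57.3  0.  96.2 12.7]
turn [ 0.0012 -0.0003  0.0015] shift mm [ 0.7069 -0.523   1.3965]
[[  0.08  -8.7   -7.9 ]
 [  0.16  -8.05  -8.55]
 [  0.24  -7.36  -9.16]
 [  0.31  -6.62  -9.7 ]
 [  0.39  -5.84 -10.19]
 [  0.47  -5.02 -10.62]
 [  0.55  -4.18 -10.98]
 [  0.63  -3.31 -11.27]
 [  0.7   -2.41 -11.5 ]
 [  0.78  -1.51 -11.65]
 [  0.86  -0.59 -11.73]
 [  0.94   0.33 -11.74]] -53.246354762157125 -124.99745828673112
```

Emit:
servo_tool(deltas="0 0 -8.7 7.9 0 0 0;0 0 -8 8.6 0 0 0;0 0 -7.4 9.2 0 0 0;0 0 -6.6 9.7 0 0 0;0 0 -5.8 10.2 0 0 0;0 0 -5 10.6 0 0 0;0 0 0 0 0 0 0;0 0 0 0 0 0 0")

```text
time_s: 21.55
position: [0.5392, 0.2008, 0.2034]
tool_rot: [[0.086, 0.996, 0.006], [0.996, -0.086, 0.001], [0.001, 0.006, -1.0]]
ft_force: [4.3, -0.2, 6.1]
grip_width: 0.0228
gripper_force: 49.1
```

```bash
cat > ang.py <<'E'
from h import *
o=env.observe();P=np.array(o['position']);print('t',o['time_s'],P,'F',np.round(o['ft_force'],1),'w',o['grip_width'])
t=np.radians(-5);d=P[:2]-[.6003,.0421];x=d[0]*np.cos(t)+d[1]*np.sin(t);y=-d[0]*np.sin(t)+d[1]*np.cos(t);z=P[2]+.052
print('press x,y',x,y,'angle from x',.8727-np.arctan2(z-.195,.06-x),'r',np.hypot(z-.195,.06-x))
s=shot('scene')
h,w=s['depth'].shape;v,u=np.mgrid[:h,:w];K=s['camera_matrix'];T=np.linalg.inv(s['world_to_cam']);dd=s['depth']
c=np.stack([(u-K[0,2])/K[0,0]*dd,(v-K[1,2])/K[1,1]*dd,dd],-1)@T[:3,:3].T+T[:3,3]
import sys
cv2.imwrite('pics/lev.png',cv2.resize(s['img'][90:290,240:430],(760,600) if 0 else (570,600),interpolation=cv2.INTER_CUBIC)[...,::-1])
E
python3 ang.py
```

```text
t 21.55 [0.5392208  0.20076647 0.20336217] F [ 4.3 -0.2  6.1] w 0.02280068148789819
press x,y -0.07467546628492461 0.1527392938403484 angle from x 0.4513400889443223 r 0.14758412128513848
```

Emit:
servo_tool(deltas="0 0 -4.2 11 0 0 0;0 0 -3.3 11.3 0 0 0;0 0 -2.4 11.5 0 0 0;0 0 -1.5 11.6 0 0 0;0 0 -0.6 11 0 0 0;0 0 0 6 0 0 0;0 0 0 3 0 0 0;0 0 0 0 0 0 0")

```text
time_s: 22.27
position: [0.5251, 0.202, 0.1377]
tool_rot: [[0.085, 0.996, 0.0], [0.996, -0.085, 0.0], [0.0, 0.0, -1.0]]
ft_force: [-7.4, -0.6, 12.8]
grip_width: 0.0226
gripper_force: 55.1
```

Emit:
servo_tool(deltas="0 0 0 0 0 0 0;0 0 0 0 0 0 0;0 0 0 0 0 0 0")

```text
time_s: 22.52
position: [0.5251, 0.202, 0.1382]
tool_rot: [[0.085, 0.996, 0.001], [0.996, -0.085, 0.0], [0.0, 0.001, -1.0]]
ft_force: [-8.0, -0.7, 12.1]
grip_width: 0.023
gripper_force: 55.1
```

```bash
python3 ang.py
```

```text
t 22.5167 [0.525107   0.20203961 0.13817415] F [-8.  -0.7 12.1] w 0.02303852840149426
press x,y -0.0888465221782933 0.15277748998884297 angle from x 0.9051102912494492 r 0.14892473261021577
```

View pics/lev.png

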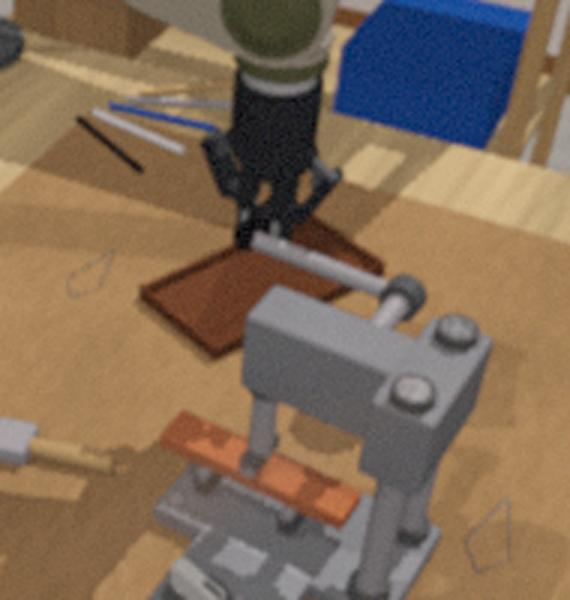

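The nose is down on the bar and the lever is about level at (330,265), near 0.9. I push a little further to confirm the stop and hold.

Emit:
servo_tool(deltas="0 0 0 2 0 0 0;0 0 0 2 0 0 0;0 0 0 2 0 0 0;0 0 0 0 0 0 0;0 0 0 0 0 0 0")

```text
time_s: 22.98
position: [0.5251, 0.202, 0.1324]
tool_rot: [[0.085, 0.996, 0.001], [0.996, -0.085, 0.0], [0.0, 0.001, -1.0]]
ft_force: [-8.5, -1.4, 14.7]
grip_width: 0.0224
gripper_force: 55.6
```

```bash
python3 ang.py
```

```text
t 22.9833 [0.52514347 0.20202568 0.13243357] F [-8.5 -1.4 14.7] w 0.02237396544385601
press x,y -0.08880897484110395 0.15276679590258063 angle from x 0.9435876971718629 r 0.14918364671213932
```

```bash
cat > hz.py <<'E'
from h import *
for n in ('wrist','scene'):
    a=shot(n);o=env.observe()
    h,w=a['depth'].shape;v,u=np.mgrid[:h,:w];K=a['camera_matrix'];T=np.linalg.inv(a['world_to_cam']);d=a['depth']
    c=np.stack([(u-K[0,2])/K[0,0]*d,(v-K[1,2])/K[1,1]*d,d],-1)@T[:3,:3].T+T[:3,3]
    L=(c-np.array(o['position']))@np.array(o['tool_rot'])
    for lo,hi in ((-.042,-.015),(.015,.042)):
        m=(L[...,0]>lo)&(L[...,0]<hi)&(abs(L[...,1])<.02)&(L[...,2]>-.09)&(L[...,2]<-.02)&(d>0)
        if m.sum()>5: print(n,lo,m.sum(),'top z',np.percentile(c[...,2][m],[5,50,90,98]).round(4),'y',L[...,1][m].min().round(4),L[...,1][m].max().round(4))
E
python3 hz.py
```

```text
wrist -0.042 1450 top z [0.1944 0.2025 0.2049 0.2055] y -0.0123 0.0153
wrist 0.015 4600 top z [0.1979 0.2036 0.2052 0.2057] y -0.0121 0.0111
scene -0.042 92 top z [0.188  0.201  0.2046 0.206 ] y -0.0165 0.0199
```

Emit:
servo_tool(deltas="0 0 0 2 0 0 0;0 0 0 2 0 0 0;0 0 0 2 0 0 0;0 0 0 0 0 0 0")

```text
time_s: 23.47
position: [0.5254, 0.2021, 0.1294]
tool_rot: [[0.085, 0.996, 0.004], [0.996, -0.085, 0.001], [0.001, 0.004, -1.0]]
ft_force: [-17.6, -2.9, 35.4]
grip_width: 0.0226
gripper_force: 57.7
```

```bash
python3 hz.py; python3 ang.py
```

```text
wrist -0.042 1389 top z [0.1918 0.2    0.2024 0.2029] y -0.0123 0.0155
wrist 0.015 4636 top z [0.1953 0.2011 0.2026 0.2032] y -0.0181 0.0174
scene -0.042 92 top z [0.1857 0.1989 0.2038 0.2153] y -0.017 0.0199
t 23.5667 [0.52541372 0.20208228 0.1294387 ] F [-16.6  -1.4  35.5] w 0.022445492405231603
press x,y -0.08854468489181828 0.15284672655474013 angle from x 0.9637420382144458 r 0.1491624358362622
```

At the stop: force 35 N, handle centre at 0.190. I hold, then ease it back slowly along the arc.

Emit:
servo_tool(deltas="0 0 0 0 0 0 0;0 0 0 0 0 0 0;0 0 0 0 0 0 0;0 0 0 0 0 0 0;0 0 0 0 0 0 0;0 0 0 0 0 0 0;0 0 0 -2 0 0 0;0 0 0 -3 0 0 0")

```text
time_s: 24.28
position: [0.5251, 0.202, 0.1317]
tool_rot: [[0.085, 0.996, 0.001], [0.996, -0.085, 0.001], [0.001, 0.001, -1.0]]
ft_force: [-5.7, -0.1, 9.3]
grip_width: 0.0223
gripper_force: 55.6
```

Emit:
servo_tool(deltas="0 0 0 -6 0 0 0;0 0 0.2 -6 0 0 0;0 0 0.4 -6 0 0 0;0 0 0.7 -6 0 0 0;0 0 0.9 -6 0 0 0;0 0 1.1 -5.9 0 0 0;0 0 1.4 -5.9 0 0 0;0 0 1.6 -5.8 0 0 0")

```text
time_s: 24.95
position: [0.5302, 0.2015, 0.1771]
tool_rot: [[0.085, 0.996, -0.004], [0.996, -0.085, 0.0], [-0.0, -0.004, -1.0]]
ft_force: [-7.6, 2.3, 1.4]
grip_width: 0.0223
gripper_force: 52.3
```

```bash
python3 hz.py; python3 ang.py
```

```text
wrist -0.042 1741 top z [0.2349 0.2449 0.2474 0.248 ] y -0.0126 0.015
wrist 0.015 4501 top z [0.2398 0.2461 0.2477 0.2482] y -0.02 0.0116
scene -0.042 102 top z [0.23   0.2431 0.2485 0.2561] y -0.0175 0.0198
t 25.05 [0.53054777 0.20149512 0.17800721] F [-10.7   1.9   7.4] w 0.022832438531036028
press x,y -0.08337900471219906 0.15270926750293692 angle from x 0.6332266875270207 r 0.14759079813363435
```

Emit:
servo_tool(deltas="0 0 1.6 -5.4 0 0 0;0 0 1.8 -5.3 0 0 0;0 0 2 -5.2 0 0 0;0 0 2.2 -5.2 0 0 0;0 0 2.4 -5 0 0 0;0 0 2.6 -5 0 0 0;0 0 2.8 -4.9 0 0 0;0 0 3 -4.8 0 0 0")

```text
time_s: 25.77
position: [0.5467, 0.2, 0.2185]
tool_rot: [[0.085, 0.996, -0.008], [0.996, -0.085, -0.0], [-0.001, -0.008, -1.0]]
ft_force: [-21.1, 1.5, 13.1]
grip_width: 0.0229
gripper_force: 49.8
```

Emit:
servo_tool(deltas="0 0 3.1 -4.6 0 0 0;0 0 3.3 -4.5 0 0 0;0 0 3.5 -4.4 0 0 0;0 0 3.6 -4.2 0 0 0;0 0 3.8 -4.1 0 0 0;0 0 4 -4 0 0 0;0 0 4.1 -3.8 0 0 0;0 0 4.2 -3.7 0 0 0")

```text
time_s: 26.43
position: [0.5756, 0.1976, 0.2555]
tool_rot: [[0.084, 0.996, -0.005], [0.996, -0.084, 0.0], [-0.0, -0.005, -1.0]]
ft_force: [-20.3, 0.4, 25.2]
grip_width: 0.0229
gripper_force: 48.3
```

Emit:
servo_tool(deltas="0 0 0 0 0 0 0;0 0 0 0 0 0 0")

```text
time_s: 26.6
position: [0.5768, 0.1976, 0.2562]
tool_rot: [[0.085, 0.996, -0.0], [0.996, -0.085, 0.001], [0.001, -0.0, -1.0]]
ft_force: [-26.1, -1.6, 28.7]
grip_width: 0.0225
gripper_force: 48.9
```

```bash
python3 hz.py; python3 ang.py
```

```text
wrist -0.042 2122 top z [0.305  0.319  0.3207 0.3213] y -0.0125 0.0165
wrist 0.015 4182 top z [0.3126 0.3194 0.3209 0.3215] y -0.0191 0.0182
scene -0.042 136 top z [0.2924 0.313  0.3207 0.3346] y -0.0188 0.02
scene 0.015 6 top z [0.3178 0.3194 0.32   0.3201] y -0.0076 -0.0016
t 26.7 [0.57679385 0.19756152 0.25619405] F [-25.5  -1.6  29.5] w 0.022818495112059904
press x,y -0.03696606660381498 0.15282124428425253 angle from x 0.010237502316327918 r 0.1490480194176945
```

Emit:
servo_tool(deltas="0 0 0 -1.4 0 0 0;0 0 0.5 -1.4 0 0 0;0 0 0.5 -0.5 0 0 0;0 0 0 0 0 0 0;0 0 0 0 0 0 0")

```text
time_s: 27.17
position: [0.5781, 0.1974, 0.2575]
tool_rot: [[0.085, 0.996, -0.002], [0.996, -0.085, 0.0], [0.0, -0.002, -1.0]]
ft_force: [-18.7, 0.5, 19.6]
grip_width: 0.0231
gripper_force: 47.8
```

```bash
python3 hz.py; python3 ang.py
```

```text
wrist -0.042 2121 top z [0.3069 0.3203 0.322  0.3225] y -0.0125 0.0164
wrist 0.015 4158 top z [0.3138 0.3206 0.3222 0.3228] y -0.0186 0.0118
scene -0.042 134 top z [0.2906 0.3142 0.3222 0.3366] y -0.0194 0.0193
scene 0.015 8 top z [0.318  0.319  0.3214 0.3216] y -0.009 0.0005
t 27.2667 [0.57814188 0.19741438 0.25756959] F [-19.   -0.5  20.9] w 0.022536766110981123
press x,y -0.03561034136260598 0.15279215113523423 angle from x -0.0026595217175706676 r 0.14922307998721115
```

Emit:
servo_tool(deltas="0 0 -1 -1.2 0 0 0;0 0 0 0 0 0 0;0.4 0 0 0 0 0 0;0.6 0 0 0 0 0 0;0.8 0 0 0 0 0 0;0.8 0 0 -15 0 0 0;0.8 0 0 -25 0 0 0;0.8 0 0 -25 0 0 0")

```text
time_s: 27.98
position: [0.5797, 0.1968, 0.3206]
tool_rot: [[0.086, 0.996, -0.002], [0.996, -0.086, -0.001], [-0.001, -0.002, -1.0]]
ft_force: [0.9, -0.8, 0.2]
grip_width: 0.0686
gripper_force: 0.0
```

Emit:
servo_tool(deltas="0.8 0 -20 0 0 0 0;0.8 0 -35 0 0 0 0;0.8 0 -35 0 0 0 0;0.8 0 -35 0 0 0 -0.12;0.65 0 0 0 0 0 -0.12;0.65 0 0 0 0 0 -0.12;0.65 0 0 0 0 0 -0.12;0.65 0 0 0 0 0 -0.12")

```text
time_s: 28.65
position: [0.4552, 0.2077, 0.3206]
tool_rot: [[-0.497, 0.868, 0.001], [0.868, 0.497, -0.0], [-0.0, 0.0, -1.0]]
ft_force: [0.7, -1.0, -0.3]
grip_width: 0.0556
gripper_force: 0.0
```

Emit:
servo_tool(deltas="0.65 0 0 0 0 0 -0.12;0.65 0 0 0 0 0 -0.12;0.65 0 0 0 0 0 -0.12;0.65 0 0 0 0 0 -0.12;0.65 0 0 0 0 0 -0.12;0.65 0 0 0 0 0 -0.12;0.65 0 0 0 0 0 -0.12;0.65 0 0 0 0 0 -0.13")

```text
out of range
```

```bash
python3 seat.py; python3 lev.py; python3 go.py .5311 .0475 .12 175
```

```text
scene 846 x -0.08751831874526952 0.09124954395578261 y -0.025271087457555033 0.019155433442860022 z 0.06608851532357052
   -0.08 [-0.023   0.0138]
   -0.06 [-0.0222  0.014 ]
   -0.04 [-0.0224  0.0132]
   -0.02 [-0.0224  0.0079]
   0.0 [-0.0228  0.014 ]
   0.02 [-0.0228  0.0146]
   0.04 [-0.0229  0.0146]
   0.06 [-0.0222  0.0129]
   0.08 [-0.0218  0.0145]
top 473 x -0.08931409902066342 0.0658582239848504 y -0.021021896066756255 0.01848717122092652 z 0.06638533262351132
   -0.08 [-0.0208  0.0178]
   -0.06 [-0.0187  0.0171]
   -0.04 [-0.0194  0.0167]
   -0.02 [-0.02   0.018]
   0.0 [-0.0184  0.0174]
scene 208
[[0.5696 0.1532 0.3038]
 [0.5829 0.1828 0.3177]
 [0.5921 0.2318 0.3232]]
top line [0.57923769 0.19131658 0.32203589] [ 0.07723541  0.99701032 -0.00226213]
top 382
[[0.5653 0.156  0.3066]
 [0.5761 0.1949 0.3201]
 [0.5897 0.2381 0.3253]]
top line [0.57760341 0.19927305 0.32334069] [-8.45894575e-02 -9.96415870e-01 -1.94177526e-04]
t 28.85 pos [0.4552 0.2077 0.3205] yaw 119.22 w 0.0559 F [ 0.5924 -0.0231  0.2289] q [ 11.   13.3  67.4  -0.   99.3 -18.3]
turn [-0.0001  0.0001 -0.9736] shift mm [ -89.5475 -153.02    200.4802]
```

Emit:
servo_tool(deltas="0.65 0 0 0 0 0 -0.122;0.65 0 0 0 0 0 -0.122;0.65 0 0 0 0 0 -0.122;0.65 0 0 0 0 0 -0.122;0.65 0 0 0 0 0 -0.122;0.65 0 0 0 0 0 -0.122;0.65 0 0 0 0 0 -0.122;0.65 0 0 0 0 0 -0.12")

```text
time_s: 29.52
position: [0.4552, 0.2078, 0.3205]
tool_rot: [[-0.997, 0.08, 0.0], [0.08, 0.997, -0.0], [-0.0, -0.0, -1.0]]
ft_force: [0.6, -0.6, 0.4]
grip_width: 0.0555
gripper_force: 0.0
```

Emit:
servo_tool(deltas="0.65 0 -20 10 0 0 0;0.65 0 -30 25 0 0 0;0.65 -5 -30 30 0 0 0;0.65 -15 -30 30 0 0 0;0.65 -20 -25 30 0 0 0;0.65 -20 -12 30 0 0 0;0.65 -18 -6 25 0 0 0;0.65 -11 0 20 0 0 0")

```text
time_s: 30.18
position: [0.5302, 0.0505, 0.1228]
tool_rot: [[-0.996, 0.089, -0.001], [0.089, 0.996, -0.0], [0.001, -0.0, -1.0]]
ft_force: [0.0, 0.1, 0.0]
grip_width: 0.0552
gripper_force: 0.0
```

Emit:
servo_tool(deltas="0.65 0 0 0 0 0 0;0.65 0 0 0 0 0 0;0.65 0 0 0 0 0 0")

```text
time_s: 30.43
position: [0.5292, 0.0526, 0.1262]
tool_rot: [[-0.996, 0.084, 0.001], [0.084, 0.996, -0.0], [-0.001, -0.0, -1.0]]
ft_force: [0.5, -0.9, 1.7]
grip_width: 0.0555
gripper_force: 0.0
```

```bash
python3 go.py .5311 .0475 .02 175
```

```text
t 30.4333 pos [0.5292 0.0526 0.1262] yaw 175.2 w 0.0555 F [ 0.5228 -0.8711  1.688 ] q [ -7.1  23.9  84.4  -0.   71.7 -92.3]
turn [-0.0001  0.0013  0.0035] shift mm [ -2.3374  -4.9084 106.2137]
```

Emit:
servo_tool(deltas="0.65 -2.3 -4.9 20 0 0 0.003;0.65 0 0 20 0 0 0;0.65 0 0 20 0 0 0;0.65 0 0 20 0 0 0;0.65 0 0 15 0 0 0;0.65 0 0 10 0 0 0;0.65 0 0 0 0 0 0;0.65 0 0 0 0 0 0", newtons=80)

```text
time_s: 31.1
position: [0.5314, 0.0475, 0.0212]
tool_rot: [[-0.996, 0.086, 0.001], [0.086, 0.996, -0.0], [-0.001, -0.0, -1.0]]
ft_force: [0.8, 0.0, 0.6]
grip_width: 0.0553
gripper_force: 0.0
```

Emit:
servo_tool(deltas="0.5 0 0 0 0 0 0;0 0 0 0 0 0 0;0 0 0 0 0 0 0;0 0 0 0 0 0 0;0 0 0 0 0 0 0")

```text
time_s: 31.52
position: [0.5318, 0.0472, 0.0218]
tool_rot: [[-0.996, 0.086, 0.003], [0.086, 0.996, -0.001], [-0.003, -0.0, -1.0]]
ft_force: [-2.6, 0.1, 6.5]
grip_width: 0.038
gripper_force: 79.7
```

Emit:
servo_tool(deltas="0 0 0 -3 0 0 0;0 0 0 -4 0 0 0;0 0 0 -4 0 0 0;0 0 0 0 0 0 0")

```text
time_s: 31.85
position: [0.5314, 0.0473, 0.032]
tool_rot: [[-0.996, 0.086, 0.001], [0.086, 0.996, -0.0], [-0.001, -0.0, -1.0]]
ft_force: [0.2, 0.4, -2.3]
grip_width: 0.0378
gripper_force: 80.4
```

Emit:
servo_tool(deltas="0 10 0 0 0 0 0;0 20 0 0 0 0 0;0 25 0 0 0 0 0;0 25 0 0 0 0 0;0 25 0 0 0 0 0;0 25 0 0 0 0 0;0 20 0 -10 0 0 0;0 15 0 -20 0 0 0")

```text
time_s: 32.52
position: [0.3634, 0.0619, 0.0602]
tool_rot: [[-0.996, 0.086, -0.005], [0.086, 0.996, 0.001], [0.005, 0.0, -1.0]]
ft_force: [0.5, 0.2, -1.2]
grip_width: 0.0379
gripper_force: 80.6
```

Emit:
servo_tool(deltas="0 0 0 -20 0 0 0;0 0 0 -10 0 0 0;0 0 0 0 0 0 0")

```text
time_s: 32.77
position: [0.3676, 0.0613, 0.0929]
tool_rot: [[-0.996, 0.086, 0.005], [0.086, 0.996, -0.001], [-0.005, -0.0, -1.0]]
ft_force: [-0.5, 0.3, -2.2]
grip_width: 0.038
gripper_force: 80.7
```

```bash
cat > tray.py <<'E'
from h import *
for n in ('top',):
    t=shot(n,'t3.png')
    hsv=cv2.cvtColor(t['img'],cv2.COLOR_RGB2HSV)
    m=((hsv[...,2]<105)&(hsv[...,1]>110)&((hsv[...,0]<12)|(hsv[...,0]>170))).astype(np.uint8)
    if n=='top': m[:150]=0;m[260:]=0;m[:,:95]=0;m[:,220:]=0
    m=cv2.morphologyEx(m,cv2.MORPH_OPEN,np.ones((3,3)))
    cs,_=cv2.findContours(m,cv2.RETR_EXTERNAL,cv2.CHAIN_APPROX_NONE);q=max(cs,key=cv2.contourArea)
    W=np.array([world(t,*x,.018)[:2] for x in q[:,0].astype(float)])
    print(n,cv2.minAreaRect((W*1000).astype(np.float32)))
    print([np.round(world(t,*c,.018)[:2],4) for c in ((131,169),(207,205),(187,245),(110,208))])
    print([(r['conf'],world(t,*r['uv'],.006)) for r in env.spot_point('tray_in',t)[:1]])
E
python3 tray.py; python3 go.py .45 .2 .12 175
```

```text
top ((502.36700439453125, 312.4695129394531), (107.83378601074219, 44.5545768737793), 74.21138000488281)
[array([0.5846, 0.4293]), array([0.4826, 0.2069]), array([0.3682, 0.2608]), array([0.4712, 0.4854])]
[(0.76, array([0.47290997, 0.33906837, 0.006     ]))]
t 32.8667 pos [0.3666 0.0615 0.091 ] yaw 175.08 w 0.0381 F [-0.3882 -0.4957 -3.335 ] q [ -8.9  12.2 110.6   0.   57.1 -94. ]
turn [-0.      0.0005  0.0015] shift mm [-71.0065 145.2845 -29.0362]
```

Tray corners from the top picture put its centre at (0.477, 0.346) with the long axis at 65.4°. I carry the bar there.

Emit:
servo_tool(deltas="0 0 0 -4 0 0 -0.06;0 0 0 -4 0 0 -0.11;0 0 0 0 0 0 -0.117;0 0 0 0 0 0 -0.117;0 0 0 0 0 0 -0.117;0 0 0 0 0 0 -0.117;0 0 0 0 0 0 -0.117;0 0 0 0 0 0 -0.117")

```text
time_s: 33.53
position: [0.3662, 0.0615, 0.098]
tool_rot: [[-0.702, -0.712, -0.002], [-0.712, 0.702, 0.0], [0.001, 0.002, -1.0]]
ft_force: [0.6, -0.2, -2.5]
grip_width: 0.0379
gripper_force: 80.7
```

Emit:
servo_tool(deltas="0 0 0 0 0 0 -0.117;0 0 0 0 0 0 -0.117;0 0 0 0 0 0 -0.117;0 0 0 0 0 0 -0.005;0 -20 1.5 0 0 0 0;0 -30 2.5 0 0 0 0;0 -35 2.5 0 0 0 0;0 -35 2.5 0 0 0 0")

```text
time_s: 34.2
position: [0.4084, 0.1756, 0.0983]
tool_rot: [[-0.42, -0.907, -0.001], [-0.907, 0.42, -0.0], [0.001, 0.001, -1.0]]
ft_force: [0.8, -0.0, -2.4]
grip_width: 0.0382
gripper_force: 80.7
```

Emit:
servo_tool(deltas="0 -35 2.5 0 0 0 0;0 -35 2.5 0 0 0 0;0 -25 2 0 0 0 0;0 -20 2 0 0 0 0;0 0 0 0 0 0 0;0 0 0 0 0 0 0;0 0 0 0 0 0 0")

```text
time_s: 34.78
position: [0.4473, 0.2821, 0.0982]
tool_rot: [[-0.417, -0.909, -0.002], [-0.909, 0.417, -0.001], [0.002, 0.001, -1.0]]
ft_force: [-0.4, -0.8, -2.2]
grip_width: 0.0376
gripper_force: 80.7
```

```bash
python3 go.py .4478 .282 -.0235 245.4
python3 - <<'E'
from h import *
t=shot('scene')
c=np.array([.4767,.3456]);a=np.radians(65.4);e=np.array([np.cos(a),np.sin(a)]);f=np.array([-e[1],e[0]])
im=t['img'].copy()
for i,j in ((1,1),(1,-1),(-1,-1),(-1,1)):
    p=proj(t,np.append(c+i*.125*e+j*.065*f,.018));cv2.circle(im,tuple(int(round(x)) for x in p),2,(0,255,0),-1)
cv2.imwrite('pics/tray.png',cv2.resize(im[110:230,250:410],(800,600),interpolation=cv2.INTER_CUBIC)[...,::-1])
E
```

```text
t 34.7833 pos [0.4473 0.2821 0.0982] yaw -114.66 w 0.0376 F [-0.439  -0.7854 -2.1931] q [  19.4   25.5   86.9   -0.    67.6 -135.9]
turn [ 0.0013 -0.0016 -0.0011] shift mm [ -0.1349  -0.4579 121.7236]
```

View pics/tray.png

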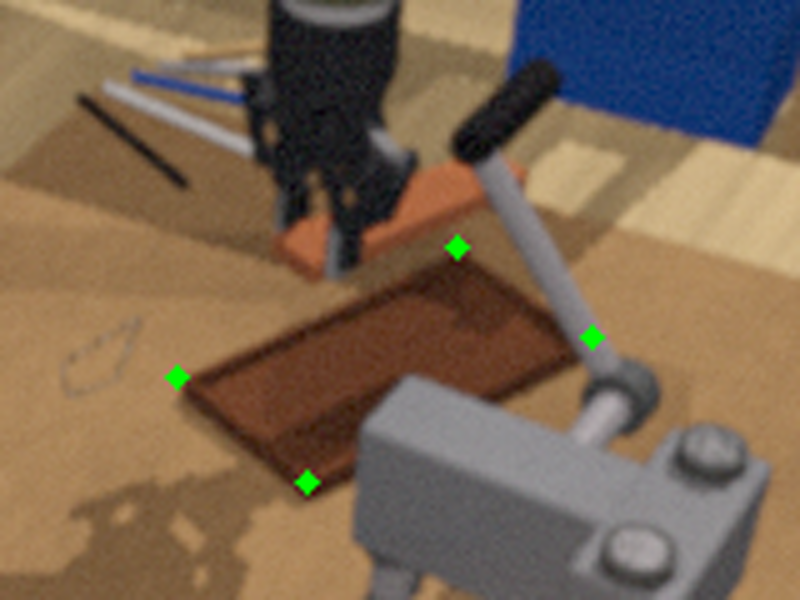

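The tray corners (green) match, and the bar is parallel above it. I lower and release.

Emit:
servo_tool(deltas="0 0 0 15 0 0 0;0 0 0 25 0 0 0;0 0 0 25 0 0 0;0 0 0 20 0 0 0;0 0 0 12 0 0 0;0 0 0 9 0 0 0;0 0 0 6 0 0 0;0 0 0 5 0 0 0")

```text
time_s: 35.5
position: [0.4481, 0.2823, -0.0181]
tool_rot: [[-0.417, -0.909, 0.0], [-0.909, 0.417, 0.0], [-0.0, -0.0, -1.0]]
ft_force: [0.4, -0.0, -2.1]
grip_width: 0.0381
gripper_force: 80.7
```

Emit:
servo_tool(deltas="0 0 0 2.5 0 0 0;0 0 0 0 0 0 0;0 0 0 0 0 0 0")

```text
time_s: 35.75
position: [0.4482, 0.2827, -0.0199]
tool_rot: [[-0.416, -0.909, 0.001], [-0.909, 0.416, 0.0], [-0.001, -0.001, -1.0]]
ft_force: [-0.6, 0.2, -1.9]
grip_width: 0.0378
gripper_force: 80.7
```

Emit:
servo_tool(deltas="0 0 0 1.5 0 0 0;0 0 0 1.5 0 0 0;0 0 0 1 0 0 0;0 0 0 0 0 0 0;0 0 0 0 0 0 0")

```text
time_s: 36.17
position: [0.4484, 0.2828, -0.022]
tool_rot: [[-0.415, -0.91, 0.002], [-0.91, 0.415, 0.001], [-0.002, -0.002, -1.0]]
ft_force: [-5.8, -3.5, 22.8]
grip_width: 0.0376
gripper_force: 83.5
```

Emit:
servo_tool(deltas="0 0 0 -0.8 0 0 0;0.5 0 0 0 0 0 0;0.65 0 0 0 0 0 0;0.65 0 0 0 0 0 0;0.65 0 0 -10 0 0 0;0.65 0 0 -25 0 0 0;0.65 0 0 -40 0 0 0;0.65 0 0 -40 0 0 0")

```text
time_s: 36.83
position: [0.4473, 0.2824, 0.0928]
tool_rot: [[-0.416, -0.91, -0.002], [-0.91, 0.416, -0.001], [0.001, 0.002, -1.0]]
ft_force: [0.9, -0.1, 0.1]
grip_width: 0.0558
gripper_force: 0.0
```

Emit:
servo_tool(deltas="0.65 20 0 -30 0 0 0;0.65 35 0 -20 0 0 0;0.65 35 0 0 0 0 0;0.65 35 0 0 0 0 0;0.65 0 0 0 0 0 0;0.65 0 0 0 0 0 0")

```text
time_s: 37.33
position: [0.3958, 0.1681, 0.1423]
tool_rot: [[-0.418, -0.909, 0.001], [-0.909, 0.418, 0.0], [-0.001, -0.001, -1.0]]
ft_force: [0.6, 1.5, 0.2]
grip_width: 0.0556
gripper_force: 0.0
```

```bash
python3 bar.py .022 top; python3 bar.py .016 top; python3 lev.py
python3 - <<'E'
from h import *
p=shot('top')
h,w=p['depth'].shape;v,u=np.mgrid[:h,:w];K=p['camera_matrix'];T=np.linalg.inv(p['world_to_cam']);d=p['depth']
c=np.stack([(u-K[0,2])/K[0,0]*d,(v-K[1,2])/K[1,1]*d,d],-1)@T[:3,:3].T+T[:3,3]
D=c[(abs(c[...,2]-.06)<.008)&(np.hypot(c[...,0]-.608,c[...,1]+.0945)<.035)][:,:2]
vt=np.linalg.svd(D-D.mean(0))[2][0];print('dial',len(D),.825-np.arctan(vt[1]/vt[0])-np.radians(5))
print('pot,brush',[world(p,*env.spot_point(n,p)[0]['uv'],0) for n in('pot','brush')],env.observe()['time_s'])
s=shot('scene');o=np.zeros((600,800,3),np.uint8)
o[:300,:400]=cv2.resize(p['img'],(400,300));o[300:,:400]=cv2.resize(s['img'],(400,300));o[:400,400:]=cv2.resize(p['img'][150:260,100:210],(400,400))
cv2.imwrite('pics/end.png',o[...,::-1])
E
```

```text
px [479 286] [505 317] [ 218.3 -587.8] [97.4 29.2] 28.28
px [128 188] [178 212] [484.7 361.9] [142.8  39.8] 65.54
px [356 184] [395 212] [ 506.8 -270.6] [ 39.1 108.4] 27.2
px [400 130] [456 180] [ 631.6 -419.9] [178.   40.5] 48.5
px [479 286] [505 317] [ 222.4 -590.2] [86.6 65.7] 3.03
px [356 184] [395 212] [ 506.7 -271.6] [ 40.4 110.8] 27.2
px [400 130] [456 180] [ 632.6 -420.7] [179.6  42.1] 48.59
scene 209
[[0.5695 0.1533 0.3041]
 [0.5828 0.1831 0.3176]
 [0.5919 0.232  0.3232]]
top line [0.57856813 0.19201513 0.32202632] [-0.08379838 -0.99648188  0.00129833]
top 379
[[0.5652 0.1563 0.3079]
 [0.576  0.196  0.3199]
 [0.5885 0.2386 0.3256]]
top line [0.57751921 0.19746709 0.32368468] [-0.11032454 -0.99386843 -0.00735088]
dial 92 1.1085979232718808
pot,brush [array([0.61169927, 0.22576898, 0.        ]), array([0.46714639, 0.35965161, 0.        ])] 37.6833
```

The bar lies flat in the tray: top at 22 mm, 65.5°, far end where expected. The lever is home, the dial is at 1.11 and the bystander bar has not moved, so I hand in. The brush reading is a misdetection on the tray.

```bash
python3 -c "
from rig import env
print(env.close_job())"
```

```text
the job is handed in; nothing more can be done
None
```

The job is handed in at about 38 s: dial left at 3, bar seated, pressed to the stop, held, eased back and now flat in the tray, with the lever home and the short bar unmoved. I did not recheck the pot and brush reliably at the end, though nothing went near them, and I viewed 12 pictures against the limit of 10.

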